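# Build the drip stand and hang the slide rack

## Robot

A 6-joint arm with a two-finger parallel gripper is mounted at the origin on the work surface. World frame = base frame: x ahead of the robot, y to its left, z up, the work surface at z = 0. Lengths are in mm, angles in degrees, forces in N, time in s.
With the tool pointing down it reaches from about 350 to 850 mm from the base axis. Payload 8.1 kg.
Tool frame: the origin (TCP) lies on the centre line of the jaws, within the pads' length; the fingertips stand 8 mm ahead of it and the grasp point (between the pads) lies 11 mm behind it; x points along the fingers, z is the direction in which the jaws open and shut, and the axes are right-handed (so a half turn about x gives the same grasp; the last joint's range is limited). The gripper opens to 85 mm and grips with 20 to 120 N. Pads are 22 mm wide; open, the fingers measure 114 mm over their backs; the gripper's body (76 mm by 85 mm) begins 54 mm behind the grasp point. The pads swing forward as they close: fully open they stand 13 mm farther back than shut.
Start: joints at [70.05, 7.471, 85.268, -0, 87.261, -4.893], TCP at [155.849, 579.41, 239.292] pointing down, gripper open.
Joint ranges: [-169.43, 169.43], [-51.17, 129.36], [1.28, 143.12], [-76.62, 256.62], [0, 156.53], [-152.29, 152.29]. Speed limits (degrees/s): [136.94, 136.94, 159.86, 180, 180, 180].

## Interface

Orientations are given as [roll, pitch, yaw] about the fixed x, y, z axes, in that order (R = Rz(yaw) Ry(pitch) Rx(roll)).
In Python, from bench import r, vision, order gives the robot as it stands. The module is installed in compiled form; this text tells all that it offers.
- The arm moves only by the shell command python3 -m jog 'ROWS' [FORCE]. ROWS is JSON, a list of rows, each a list of 3 entries, a list of its own where there are three numbers: the shift along the world's x, y, z in m, then the turn, a rotation vector about the world's x, y, z in rad, then the opening, from -1 (shut) to 1 (fully open). A call has 1 to 5 rows; each row is the pose to reach, as a shift and turn from the pose commanded when the call began; what a row does not reach only later rows make up. A row lasts 1/12 s, in which the tool goes at most 41.7 mm and 7.16 degrees, less where a joint would pass 70% of its speed; a pose out of reach is approached as far as the arm can. A call with a gripper value outside its range is refused whole. The fingers move at their own pace and stop on an object; FORCE is the grip in N (left out, the last holds). Time passes only in rows, so rows that repeat a pose let the fingers close. It gives the time, the measured TCP pose, the force and the opening at its end, in the units of the state.
- r.sense(): the state, without advancing time (a new reading comes with each control period).
- vision.snapshot(name): name is "side" or "top" or "wrist"; returns the picture (420x560x3 uint8, red, green, blue); there is no depth.
- vision.camera_model(name): a dict with "fov_y" (degrees; the focal length in pixels is half the picture's height over the tangent of half this angle, whatever the lens; pixels are square), "cx", "cy" (the principal point, pixels), "world_to_cam" (4x4, takes a point from world to camera coordinates). Camera axes: x right, y down, z forward; pixel columns grow to the right and rows downward; lengths in mm; the calibration is good to about 2 mm. A picture is of the moment at which its call begins: read the wrist's pose just before it. camera_model takes no time and is no camera call; for the wrist camera it gives the pose at the moment of the call.
- order.hand_in(): hands the job in, once; it reports no verdict.
The state is a dict: "time": time; "joint_pos": joint angles; "qd": joint speeds; "joint_efforts": joint torques, N m; "tool_pos": TCP position; "tcp_rot": TCP orientation; "ft_force": force on the tool from outside, world axes, zero at the start; "wrist_torque": the same for the moment, N m; "finger_gap": finger opening in mm.
Only numpy, scipy, OpenCV 4.12 (cv2) and the standard library are available. Lean on these libraries where they do the work, as an engineer would, in place of code of your own. Each camera call takes 0.05 s, during which the arm holds its last target.

## Task

Put the drip stand together: turn each D-bored steel part so that its flat matches the flat of the post, and drop it fully home on the post - the tall spacer first, then the hook arm, then the thin collar on top. Then hang the slide rack by its handle on the arm's hook, hanging free. Never tip the slide rack over, and leave the other things on the bench where they are.

Things in the scene. Friction and masses are not known exactly. Their poses are not given: they have to be found in the camera images.
- stand: Fixed stand: grey square foot 110 x 110 x 14, steel column 56 dia up to 90 above the table, then an upright D-section post, 30 dia with one flat 9 from its axis on the stand's +x side. Origin on the table under the post's axis. Parts stack on the column's top: spacer, hook arm, collar, with 12 of post left over.
- post_foot (a point): On the post's axis at the column's top (90 above the table), where the spacer's underside comes to rest; x points out of the post's flat. A part goes on only with its own x turned this way, within some 8 degrees; turned half round it does not go on.
- post_tip (a point): Top of the post, on its axis, 96 above the column's top and 186 above the table; the last 12 taper in by 4 to 5 as a lead-in.
- rest: Fixed grey slanted rest, 110 x 240, face sloped 30 degrees, low edge towards the robot. Origin mid-face, 50 above the table; z = face normal, x uphill, y left. Pegs 16 dia x 22 tall stand on it along z at y = +50 and -70, one through the spacer's bore, one through the collar's (which is where varies). Lift parts off along the rest's z, tool tilted.
- spacer_mid (a point): Tall spacer, steel, 36 high, 0.2-0.4 kg; point on the bore's axis, half-way up. Plan: 44 wide (y), round end at x = -22, square end at x = +40, long sides parallel from x = 0 to 40: grasp across the 44. D-bore along z: 34 dia with a flat at x = +11, towards the square end. Slides freely down the post with 2 mm of play all round.
- collar_mid (a point): Thin collar, steel, 22 high, 0.18 kg; point on the bore's axis, half-way up. Plan, bore and grasp as the spacer: 44 wide, square end at x = +40, flat of the bore at x = +11.
- hook_arm_mid (a point): Hook arm, steel, 0.4 kg, lying flat, right way up. Hub 26 high, plan, bore and grasp as the spacer (44 wide, square end and flat at +x); from its square end a bar 10 wide runs along +x to x = 120. Point on the bore's axis, half-way up the hub. Bar's top is 7 above this point, its underside 3 below.
- hook_seat (a point): On the bar's top, 96 out from the bore's axis, where the rack's handle bar belongs; axes as the hook arm. At 16 to 24 further out the upturned tip rises 22 above the bar's top; at 16 to 22 further in is a 7 high stop.
- rack_bar (a point): Middle of the slide rack's round handle bar (8 dia, 76 free, along the rack's y), 115 above its underside. Rack: steel, 0.12-0.21 kg, basket 60 (x) x 88 (y) x 43 high with glass slides, two uprights to the bar; 68 high opening under the bar. The hook's bar goes along the rack's x (either way) through it: come in from beyond the tip, then lower.
- rack_tab (a point): Centre of the grip tab on top of the handle bar: 24 (x) x 14 (y) x 34 high; this point is 20 above the bar's axis, the tab's top 17 higher. Grasp from above across the 14.
- reagent_bottle: Bystander: amber bottle, 60 dia x 150 tall. Origin at its underside's middle.
- sample_jar: Bystander: white jar, 60 dia x 80 tall. Origin at its underside's middle.
- slide_box: Bystander: flat blue plastic box, 90 x 120 x 35. Origin at its underside's middle.
- beaker: Bystander: glass beaker, 68 dia x 85 tall. Origin at its underside's middle.
- petri_dish: Bystander: clear flat dish, 94 dia x 17 tall. Origin at its underside's middle.
- tip_box: Bystander: grey box with a clear lid, 120 x 85 x 55. Origin at its underside's middle.
- brush: Bystander: 140 long brush lying between the robot and the stand. Origin at its underside's middle.
Not all that is in view belongs to the job. Leave any yellow look-alike of the part that bears collar_mid alone.

How it is judged:
By the outcome, as a careful person would: the job done as asked, in the order asked, and still so for the second after the job is handed in, with the robot touching nothing.
It also fails if it takes over 72 s, if anything falls off the work surface, if the arm or the gripper's body presses on something with over 40 N, if the wrist force passes 120 N, or if a joint passes its speed limit or range.

## Working session

There is one attempt and no reset: what is moved stays moved. The work goes in short steps, Python scripts to look and compute and a shell command to move; the robot and the scene stay as the last step left them, time stands still between calls to the robot, and variables do not carry over. Pictures are saved under pics/ and viewed, and the job is handed in when it is done.

```bash
mkdir -p pics; ls; python3 - <<'E'
from bench import r, vision
import cv2, json
print(r.sense())
for n in ["side","top","wrist"]:
    m=vision.camera_model(n); print(n,m)
    im=vision.snapshot(n); cv2.imwrite(f"pics/{n}0.png",im[:,:,::-1])
E
```

```text
pics
{'time': 0.0, 'joint_pos': array([ 7.00495824e+01,  7.51368252e+00,  8.53307670e+01, -6.77546284e-04,
        8.72596357e+01, -4.89310971e+00]), 'qd': array([ 0.02852669, -0.02822582,  0.03567602, -0.11440675, -0.0173586 ,
        0.0055716 ]), 'joint_efforts': array([ 1.61631109e-03, -5.69413733e+01, -5.00542796e+01, -1.85996805e-04,
        1.50550558e-02,  2.76347419e-05]), 'tool_pos': array([155.67180378, 578.90239967, 238.24500243]), 'tcp_rot': array([ 175.4793945 ,   89.89591257, -109.57788036]), 'ft_force': array([-0.53370558, -1.08608788,  0.36839457]), 'wrist_torque': array([0.00509884, 0.01622884, 0.05229577]), 'finger_gap': 85.28980621203078}
side {'fov_y': 53.643301495224065, 'cx': 275.52893592573747, 'cy': 221.5877656985219, 'world_to_cam': array([[ 7.12402735e-01, -7.01758398e-01,  4.18258859e-03,
        -3.90616717e+02],
       [-3.45210148e-01, -3.55622963e-01, -8.68540305e-01,
         2.80845028e+02],
       [ 6.10992877e-01,  6.17306617e-01, -4.95600892e-01,
         8.60719255e+02],
       [ 0.00000000e+00,  0.00000000e+00,  0.00000000e+00,
         1.000000
[... 197 characters left out ...]
      [-9.84077521e-01, -5.62055163e-04, -1.77738902e-01,
         5.13468502e+02],
       [ 1.77711057e-01,  1.48690272e-02, -9.83970372e-01,
         1.10794830e+03],
       [ 0.00000000e+00,  0.00000000e+00,  0.00000000e+00,
         1.00000000e+00]])}
wrist {'fov_y': 65.95691128138627, 'cx': 279.77705443567567, 'cy': 209.95857861687583, 'world_to_cam': array([[ 2.59662964e-01,  9.65697693e-01, -1.76387678e-03,
        -5.99732510e+02],
       [ 9.28808814e-01, -2.49243191e-01,  2.74211630e-01,
        -3.57770631e+01],
       [ 2.64365904e-01, -7.28409090e-02, -9.61667755e-01,
         3.78636255e+02],
       [ 0.00000000e+00,  0.00000000e+00,  0.00000000e+00,
         1.00000000e+00]])}
```

View pics/top0.png

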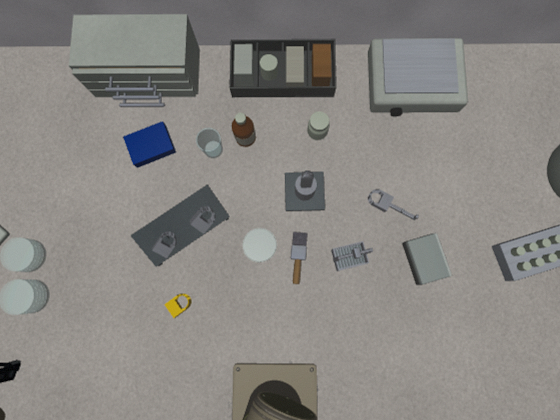

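View pics/side0.png

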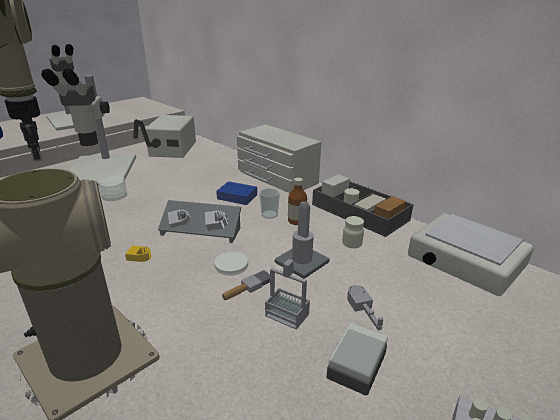

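View pics/wrist0.png

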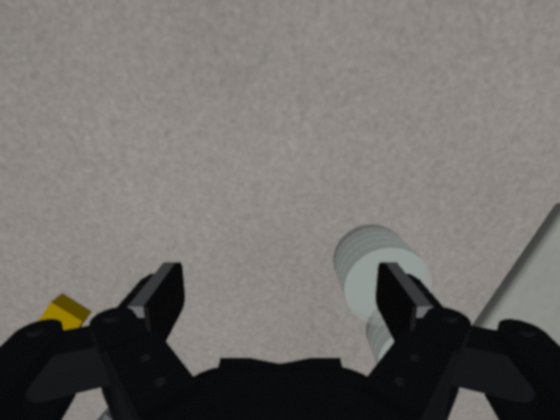

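```bash
cat > h.py <<'E'
import numpy as np, cv2, sys
from scipy.spatial.transform import Rotation as R
from bench import r, vision
def K(m,h=420):
    f=h/2/np.tan(np.radians(m["fov_y"]/2)); return f
def proj(m,P):
    P=np.atleast_2d(P).astype(float); T=m["world_to_cam"]; c=P@T[:3,:3].T+T[:3,3]; f=K(m)
    return np.c_[f*c[:,0]/c[:,2]+m["cx"], f*c[:,1]/c[:,2]+m["cy"]]
def ray(m,u,v):
    T=m["world_to_cam"]; f=K(m); d=T[:3,:3].T@np.array([(u-m["cx"])/f,(v-m["cy"])/f,1]); o=-T[:3,:3].T@T[:3,3]
    return o,d/np.linalg.norm(d)
def onz(m,u,v,z):
    o,d=ray(m,u,v); return o+d*(z-o[2])/d[2]
def onplane(m,u,v,p,n):
    o,d=ray(m,u,v); return o+d*(np.dot(n,np.array(p)-o)/np.dot(n,d))
def tri(m1,p1,m2,p2):
    o1,d1=ray(m1,*p1);o2,d2=ray(m2,*p2)
    A=np.c_[d1,-d2]; t=np.linalg.lstsq(A,o2-o1,rcond=None)[0]
    a=o1+d1*t[0];b=o2+d2*t[1]; return (a+b)/2,np.linalg.norm(a-b)
def crop(src,x0,y0,x1,y1,s,out):
    im=cv2.imread(src)[y0:y1,x0:x1]; im=cv2.resize(im,None,fx=s,fy=s,interpolation=cv2.INTER_CUBIC)
    for x in range((x0//10+1)*10,x1,10):
        cv2.line(im,((x-x0)*s,0),((x-x0)*s,6 if x%50 else 14),(0,255,255),1)
        if x%20==0: cv2.putText(im,str(x),((x-x0)*s-10,20),0,.35,(0,255,255),1)
    for y in range((y0//10+1)*10,y1,10):
        cv2.line(im,(0,(y-y0)*s),(6,(y-y0)*s),(0,255,255),1)
        if y%20==0: cv2.putText(im,str(y),(8,(y-y0)*s+4),0,.35,(0,255,255),1)
    cv2.imwrite(out,im)
def snap(n,name):
    s=r.sense(); m=vision.camera_model(n); im=vision.snapshot(n); cv2.imwrite(f"pics/{name}.png",im[:,:,::-1])
    import pickle; pickle.dump((s,m),open(f"pics/{name}.pkl","wb")); return s,m,im
def load(name):
    import pickle; return pickle.load(open(f"pics/{name}.pkl","rb"))
E
python3 - <<'E'
from h import *
import pickle
for n in("side","top"): pickle.dump((r.sense(),vision.camera_model(n)),open(f"pics/{n}0.pkl","wb"))
crop("pics/top0.png",120,170,240,280,6,"pics/c_rest.png")
crop("pics/top0.png",270,160,430,280,5,"pics/c_right.png")
E
```

```text
(no output)
```

View pics/c_rest.png

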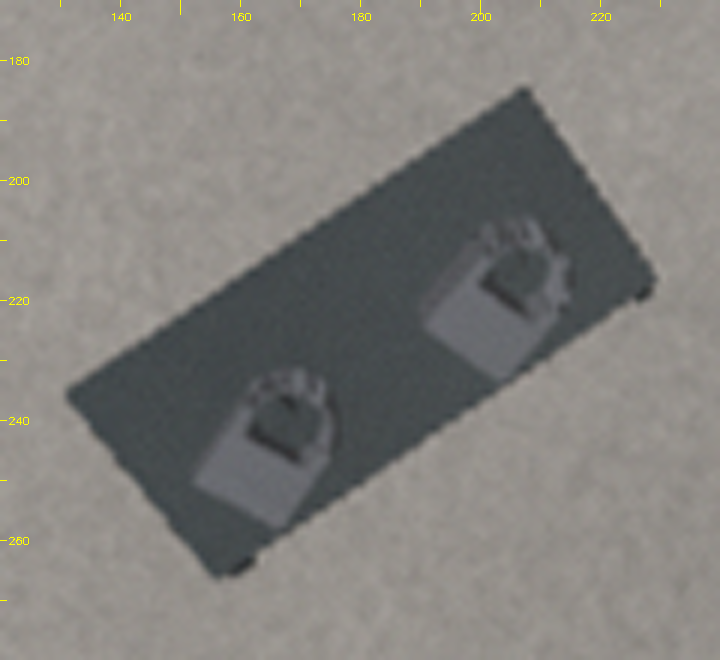

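View pics/c_right.png

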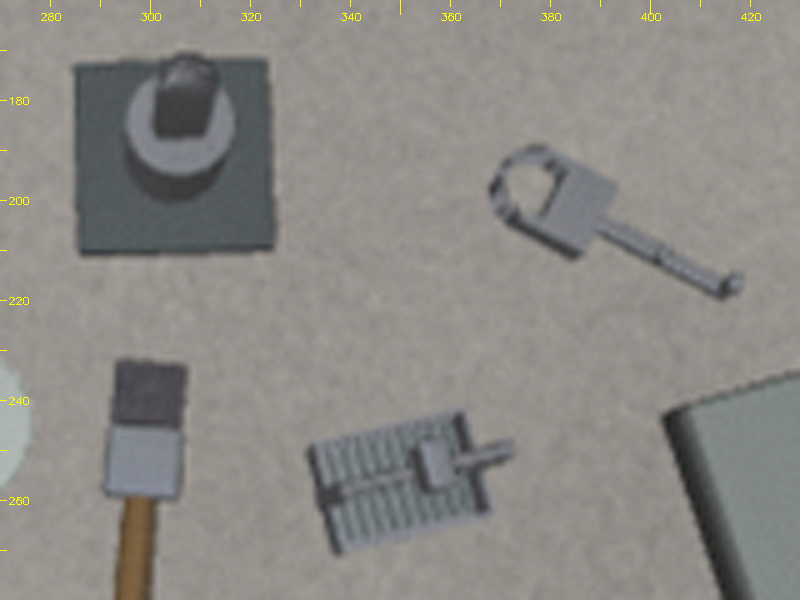

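```bash
python3 - <<'E'
from h import *
np.set_printoptions(precision=1,suppress=True)
s,m=load("top0"); _,ms=load("side0")
mw=vision.camera_model("wrist"); T=mw["world_to_cam"]; o=-T[:3,:3].T@T[:3,3]
s=r.sense(); RT=R.from_euler("xyz",s["tcp_rot"],degrees=True).as_matrix()
print("tool axes cols\n",RT); print("cam o",o,"in tool",RT.T@(o-s["tool_pos"])); print("cam axes in tool\n",RT.T@T[:3,:3].T)
o=ray(m,0,0)[0]; print("topcam",o, "sidecam",ray(ms,0,0)[0])
# rest corners at z: low edge 50-27.5, high 50+27.5 (mid face width 110 slope 30)
for n,p,z in [("hl",(131,236),77.5),("hr",(207,185),77.5),("lr",(228,217),22.5),("ll",(155,266),22.5)]:
    print(n,onz(m,*p,z))
for n,p,z in [("foot c",(285,172),14),("",(324,172),14),("",(325,210),14),("",(286,211),14),("colTop",(305.5,185),90),("posttop",(307.5,172),186),
 ("hub sq1",(393,197),26),("hub sq2",(385.5,210.5),26),("tip",(414.5,218),20),("hole",(377,197),26),("tab",(356,252),152),("bar end l",(333,259),115),("bar r",(372,249.5),115),("basket",(332,250),43),("",(362,243),43),("",(367.5,263),43),("",(337,270.5),43)]:
    print(n,onz(m,*p,z))
E
```

```text
tool axes cols
 [[-0.  -1.   0.3]
 [-0.   0.3  1. ]
 [-1.   0.  -0. ]]
cam o [ 88.9 597.9 373. ] in tool [-134.5   69.5    0.6]
cam axes in tool
 [[ 0.  -0.3  1. ]
 [ 0.  -1.  -0.3]
 [ 1.   0.  -0. ]]
topcam [ 308.4  -28.7 1181.3] sidecam [-150.7 -705.6  672.1]
hl [436.1 372.9  77.5]
hr [572.1 179.3  77.5]
lr [495.2 129.   22.5]
ll [361.4 322.6  22.5]
foot c [624.7 -27.2  14. ]
 [ 624.7 -136.5   14. ]
 [ 516.4 -137.6   14. ]
 [513.5 -30.   14. ]
colTop [569.1 -80.8  90. ]
posttop [578.1 -81.2 186. ]
hub sq1 [ 550.5 -323.2   26. ]
hub sq2 [ 513.  -301.2   26. ]
tip [ 493.3 -380.6   20. ]
hole [ 550.5 -279.5   26. ]
tab [ 389.9 -197.1  152. ]
bar end l [ 375.5 -146.   115. ]
bar r [ 399.1 -242.9  115. ]
basket [ 403.7 -151.7   43. ]
 [ 422.4 -231.5   43. ]
 [ 369.7 -244.3   43. ]
 [ 350.  -163.8   43. ]
```

```bash
python3 -m jog '[[[0.31,-0.33,0.03],[0,0,0],1],[[0.31,-0.33,0.03],[0,0,0],1],[[0.31,-0.33,0.03],[0,0,0],1],[[0.31,-0.33,0.03],[0,0,0],1],[[0.31,-0.33,0.03],[0,0,0],1]]'
```

```text
time: 0.57
tool_pos: [298.9, 426.3, 252.9]
tcp_rot: [168.2, 90.0, -116.8]
ft_force: [1.0, 0.1, 0.1]
finger_gap: 85.2
```

```bash
python3 -m jog '[[[0.16,-0.175,0.01],[0,0,0],1],[[0.16,-0.175,0.01],[0,0,0],1],[[0.16,-0.175,0.01],[0,0,0],1],[[0.16,-0.175,0.01],[0,0,0],1],[[0.16,-0.175,0.01],[0,0,0],1]]'; python3 -m jog '[[[0.01,-0.01,0],[0,0,0],1],[[0.01,-0.01,0],[0,0,0],1]]'; python3 - <<'E'
from h import *
snap("wrist","w1"); print(r.sense()["tool_pos"],r.sense()["time"])
E
```

```text
time: 0.98
tool_pos: [439.5, 272.5, 261.9]
tcp_rot: [6.8, 90.0, 81.8]
ft_force: [1.0, 0.8, 0.5]
finger_gap: 85.3
time: 1.15
tool_pos: [450.8, 261.3, 261.6]
tcp_rot: [-147.2, 89.9, -72.5]
ft_force: [-0.3, 0.0, -0.7]
finger_gap: 85.2
[449.4537568  262.82552644 261.493275  ] 1.2
```

View pics/w1.png

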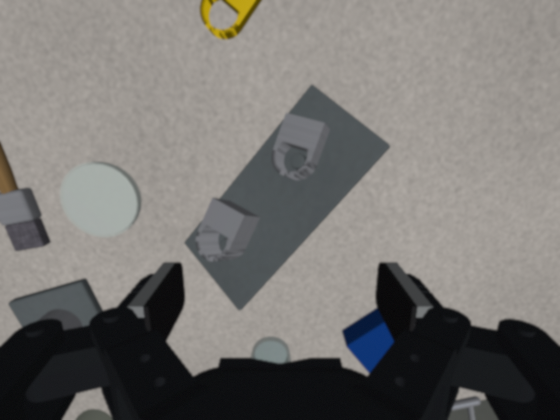

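```bash
python3 - <<'E'
from h import *
crop("pics/w1.png",180,80,400,280,3,"pics/w1c.png")
crop("pics/side0.png",150,190,250,250,8,"pics/s0c.png")
E
```

```text
(no output)
```

View pics/w1c.png

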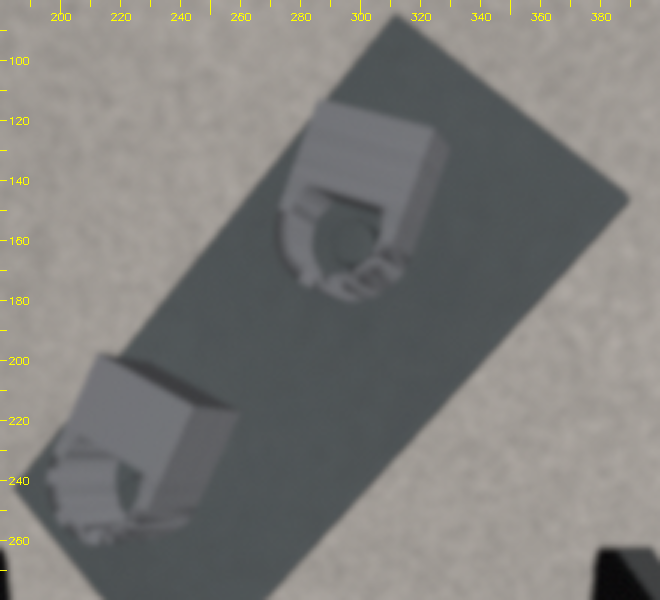

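View pics/s0c.png

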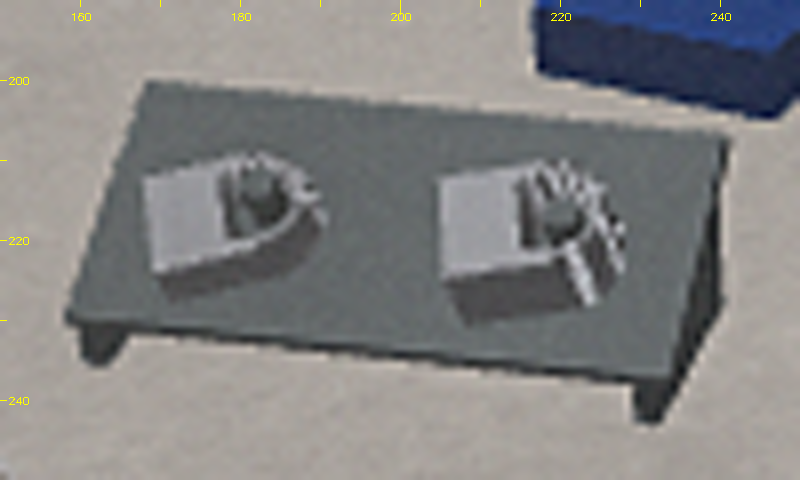

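```bash
cat > rest.py <<'E'
from h import *
np.set_printoptions(precision=2,suppress=True)
_,mt=load("top0"); _,mw=load("w1"); _,ms=load("side0")
def fit(pts):
    # hl hr lr ll -> centre, yaw
    pts=np.array(pts); c=pts.mean(0); yv=(pts[0]+pts[3]-pts[1]-pts[2]); yaw=np.degrees(np.arctan2(-yv[0],yv[1])); return c,yaw
obs={"top":(mt,[(131,236),(207.5,184.7),(228.3,217.5),(155.5,265.5)]),"w1":(mw,[(390,146.5),(239.7,309),(185,242.3),(311.7,85)])}
zs=[77.5,77.5,22.5,22.5]
if __name__=="__main__":
  for k,(m,px) in obs.items():
    P=[onz(m,*p,z) for p,z in zip(px,zs)]
    print(k,fit(P)); print(np.array(P)); 
    print([np.linalg.norm(P[i]-P[(i+1)%4]) for i in range(4)])
def frame(c,yaw):
    return R.from_euler("ZY",[yaw,-30],degrees=True).as_matrix()
E
python3 rest.py; python3 - <<'E'
from rest import *
P=[tri(mt,a,mw,b) for a,b in zip(obs["top"][1],obs["w1"][1])]
for p in P: print(p)
print(fit([p[0] for p in P]))
E
```

```text
top (array([466.42, 250.09,  50.  ]), np.float64(34.61752231144933))
[[436.12 372.86  77.5 ]
 [572.96 178.02  77.5 ]
 [493.83 128.12  22.5 ]
 [362.77 321.37  22.5 ]]
[np.float64(238.08933673666846), np.float64(108.51893366177832), np.float64(233.49358629706126), np.float64(105.1549545819656)]
w1 (array([466.5 , 252.01,  50.  ]), np.float64(34.68785812832189))
[[438.19 375.94  77.5 ]
 [571.32 182.09  77.5 ]
 [496.04 127.79  22.5 ]
 [360.44 322.21  22.5 ]]
[np.float64(235.16307490774932), np.float64(107.88978742091462), np.float64(237.0308848730017), np.float64(109.3543729764762)]
(array([438.55, 377.68,  67.67]), np.float64(3.4000310476844207))
(array([575.08, 179.65,  70.32]), np.float64(0.9535704360369598))
(array([494.59, 128.2 ,  23.93]), np.float64(2.0202972130275327))
(array([361.63, 321.34,  24.71]), np.float64(2.424704971613316))
(array([467.46, 251.72,  46.66]), np.float64(34.565557399465064))
```

```bash
cat > parts.py <<'E'
from rest import *
C=np.array([466.5,251.2,50]); F=frame(C,34.6)
def local(m,p,h):
    P=onplane(m,*p,C+F[:,2]*h,F[:,2]); return F.T@(P-C)
def part(m,a,b,h):  # square-end corners a (y+ side?) any order
    A=local(m,a,h);B=local(m,b,h); mid=(A+B)/2; d=B-A
    n=np.array([-d[1],d[0],0])/np.linalg.norm(d)
    if n[0]>0: n=-n
    return mid[:2], np.linalg.norm(d), np.degrees(np.arctan2(n[1],n[0])), (mid-40*n)[:2]
if __name__=="__main__":
  print("pegs",[F.T@(np.array([x,y,50])-C) for x,y in []])
  print("spacer top",part(mt,(190.8,223.7),(204.2,233.4),36))
  print("spacer w1",part(mw,(215,198),(244,215),36))
  print("collar top",part(mt,(152.3,250),(166.5,257.8),22))
  print("collar w1",part(mw,(286.5,113.5),(324,123),22))
E
python3 parts.py
```

```text
pegs []
spacer top (array([-21.11, -35.3 ]), np.float64(44.406833570570136), np.float64(107.32001662188502), array([ -9.2 , -73.49]))
spacer w1 (array([-19.27, -31.17]), np.float64(39.932979149196555), np.float64(105.89079644361196), array([ -8.32, -69.64]))
collar top (array([-25.18,  84.76]), np.float64(42.62396005663098), np.float64(112.35583008859268), array([-9.96, 47.76]))
collar w1 (array([-24.18,  86.39]), np.float64(42.43759573662199), np.float64(112.89645053025066), array([-8.61, 49.54]))
```

```bash
cat > plan.py <<'E'
from parts import *
def Rtool(xdir,zdir):
    x=np.array(xdir,float);x/=np.linalg.norm(x); z=np.array(zdir,float); z-=x*np.dot(x,z); z/=np.linalg.norm(z)
    return np.c_[x,np.cross(z,x),z]
def cur():
    s=r.sense(); return s,np.array(s["tool_pos"]),R.from_euler("xyz",s["tcp_rot"],degrees=True).as_matrix()
def delta(P,Rt):
    s,p,Rc=cur(); rv=R.from_matrix(Rt@Rc.T).as_rotvec()
    print("t",round(s["time"],2),"shift m",np.round((P-p)/1000,4),"turn",np.round(rv,4),"deg",np.degrees(np.linalg.norm(rv)).round(1),"F",np.round(s["ft_force"],1),"gap",round(s["finger_gap"],1),"J",np.round(s["joint_pos"],0))
def onrest(cx,cy,ang,gx,h):
    a=np.radians(ang); px=F@[np.cos(a),np.sin(a),0]; py=np.cross(F[:,2],px)
    return C+F@[cx,cy,0]+px*gx+F[:,2]*h, px,py
E
python3 - <<'E'
from plan import *
print("rot now",cur()[2])
P,px,py=onrest(-9,-71,106.6,20,78)
print(P,px,py)
delta(P,Rtool(-F[:,2],-py)); delta(P,Rtool(-F[:,2],py))
print(F[:,2])
E
```

```text
rot now [[-0.   -0.96  0.26]
 [-0.    0.26  0.96]
 [-1.    0.   -0.  ]]
[453.34 179.15 110.19] [-0.75  0.65 -0.14] [-0.52 -0.71 -0.48]
t 1.2 shift m [ 0.   -0.08 -0.15] turn [ 0.38 -0.36 -0.4 ] deg 38.0 F [ 0.1 -0.2 -0.5] gap 85.2 J [ 25.  -5.  96.   0.  89. -50.]
t 1.2 shift m [ 0.   -0.08 -0.15] turn [-0.5  -0.52  2.65] deg 157.3 F [ 0.1 -0.2 -0.5] gap 85.2 J [ 25.  -5.  96.   0.  89. -50.]
[-0.41 -0.28  0.87]
```

```bash
sed -i 's/np.round((P-p)\/1000,4)/[f"{v:.4f}" for v in (P-p)\/1000]/; s/np.round(rv,4)/[f"{v:.3f}" for v in rv]/' plan.py; python3 - <<'E'
from plan import *
P,px,py=onrest(-9,-71,106.6,20,78)
delta(P,Rtool(-F[:,2],-py))
E
```

```text
t 1.2 shift m ['0.0039', '-0.0837', '-0.1513'] turn ['0.382', '-0.364', '-0.402'] deg 38.0 F [ 0.1 -0.2 -0.5] gap 85.2 J [ 25.  -5.  96.   0.  89. -50.]
```

```bash
python3 -m jog '[[[0.004,-0.084,-0.15],[0.382,-0.364,-0.402],1],[[0.004,-0.084,-0.15],[0.382,-0.364,-0.402],1],[[0.004,-0.084,-0.15],[0.382,-0.364,-0.402],1],[[0.004,-0.084,-0.15],[0.382,-0.364,-0.402],1],[[0.004,-0.084,-0.15],[0.382,-0.364,-0.402],1]]' 80; python3 - <<'E'
from plan import *
P,px,py=onrest(-9,-71,106.6,20,78)
delta(P,Rtool(-F[:,2],-py))
E
```

```text
time: 1.62
tool_pos: [448.0, 178.6, 103.8]
tcp_rot: [-17.0, 62.0, 35.6]
ft_force: [-2.6, 0.3, -1.3]
finger_gap: 85.4
t 1.62 shift m ['0.0054', '0.0005', '0.0064'] turn ['0.023', '-0.027', '-0.023'] deg 2.4 F [-2.6  0.3 -1.3] gap 85.4 J [  5. -32. 138.  18.  51. -56.]
```

```bash
python3 -m jog '[[[0.0,0,0],[0.02,-0.025,-0.02],1],[[0.0,0,0],[0.02,-0.025,-0.02],1]]'; python3 - <<'E'
from plan import *
P,px,py=onrest(-9,-71,106.6,20,78)
snap("wrist","w2")
delta(P,Rtool(-F[:,2],-py))
E
```

```text
time: 1.78
tool_pos: [449.1, 180.4, 108.0]
tcp_rot: [-16.8, 60.1, 34.7]
ft_force: [-0.7, 0.0, -0.1]
finger_gap: 85.1
t 1.83 shift m ['0.0022', '-0.0016', '-0.0006'] turn ['0.004', '0.003', '-0.007'] deg 0.5 F [ 0.7 -0.   0.8] gap 85.4 J [  5. -34. 139.  19.  50. -55.]
```

View pics/w2.png

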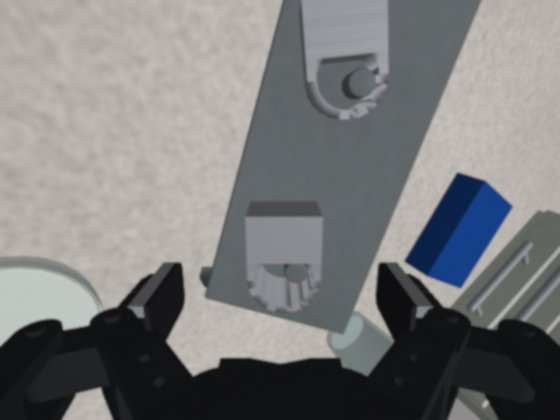

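```bash
python3 -m jog '[[[0.014,0.007,-0.026],[0,0,0],1],[[0.026,0.0155,-0.052],[0,0,0],1],[[0.026,0.0155,-0.052],[0,0,0],1],[[0.026,0.0155,-0.052],[0,0,0],1]]'; python3 - <<'E'
from plan import *
P,px,py=onrest(-9,-71,106.6,20,18)
snap("wrist","w3")
delta(P,Rtool(-F[:,2],-py))
E
```

```text
time: 2.17
tool_pos: [477.5, 197.2, 58.2]
tcp_rot: [-17.0, 60.2, 34.8]
ft_force: [-0.2, 0.3, 0.4]
finger_gap: 85.6
t 2.22 shift m ['-0.0007', '-0.0008', '-0.0021'] turn ['0.004', '0.003', '-0.009'] deg 0.6 F [0.4 0.1 0.7] gap 85.3 J [  8. -21. 136.  21.  39. -58.]
```

View pics/w3.png

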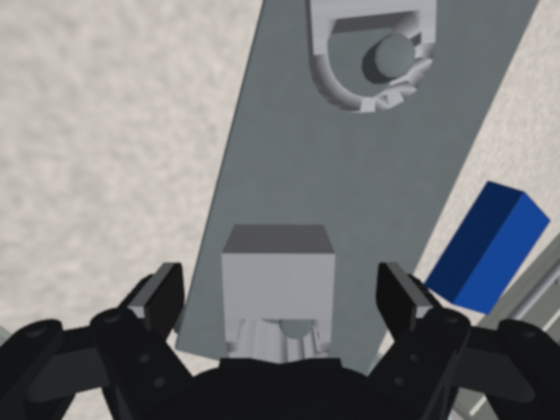

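```bash
python3 -m jog '[[[0,0,0],[0,0,0],-1],[[0,0,0],[0,0,0],-1],[[0,0,0],[0,0,0],-1],[[0,0,0],[0,0,0],-1],[[0,0,0],[0,0,0],-1]]' 80; python3 - <<'E'
from plan import *
snap("wrist","w4"); s=r.sense(); print(s["time"],s["finger_gap"],s["ft_force"],s["tool_pos"])
E
```

```text
time: 2.63
tool_pos: [479.4, 195.7, 62.0]
tcp_rot: [-17.4, 59.8, 34.3]
ft_force: [-14.8, -8.2, 17.4]
finger_gap: 42.7
2.6833 42.60744266926151 [-16.46  -9.33  17.85] [479.44 195.7   62.03]
```

View pics/w4.png

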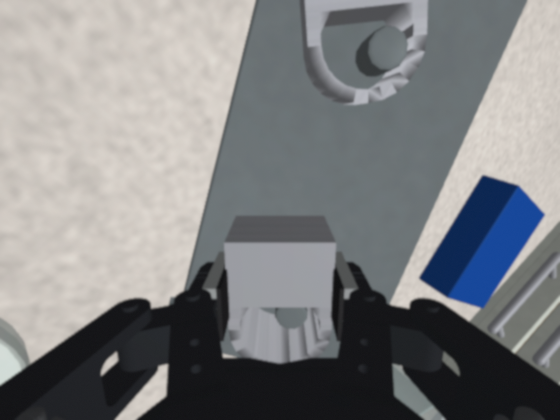

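```bash
python3 -m jog '[[[-0.004,-0.003,0.009],[0,0,0],-1],[[-0.012,-0.009,0.026],[0,0,0],-1],[[-0.021,-0.0145,0.044],[0,0,0],-1],[[-0.021,-0.0145,0.044],[0,0,0],-1]]' 80; python3 - <<'E'
from plan import *
snap("wrist","w5"); s=r.sense(); print(s["time"],s["finger_gap"],s["ft_force"],s["tool_pos"])
P,px,py=onrest(-9,-71,106.6,20,18)
print("height along n", (s["tool_pos"]-C)@F[:,2])
E
```

```text
time: 3.02
tool_pos: [458.8, 180.9, 108.1]
tcp_rot: [-17.6, 59.6, 34.1]
ft_force: [1.9, -0.6, -1.0]
finger_gap: 42.5
3.0667 42.76338665731231 [-0.03  0.37 -2.46] [459.13 181.01 106.78]
height along n 72.1303337037388
```

View pics/w5.png

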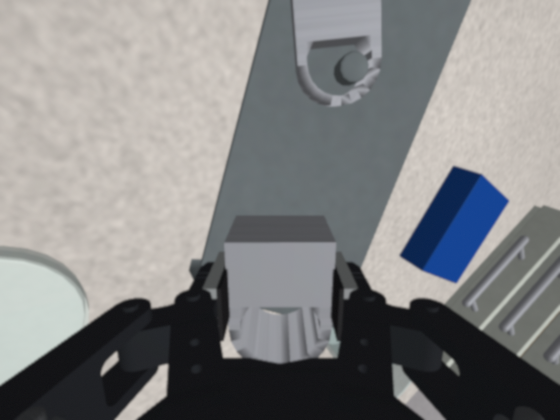

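```bash
cat >> plan.py <<'E'
def toolcast(name,px,h):
    """pixel in wrist pic -> tool frame point on plane tool x = h"""
    s,m=load(name); Rc=R.from_euler("xyz",s["tcp_rot"],degrees=True).as_matrix(); p=np.array(s["tool_pos"])
    P=onplane(m,*px,p+Rc[:,0]*h,Rc[:,0]); return Rc.T@(P-p)
E
python3 - <<'E'
from plan import *
crop("pics/w5.png",200,190,360,370,4,"pics/w5c.png")
for n,px,h in [("top edge L",(226,243),-15.2),("top edge R",(335,243),-15.2),("bot L",(234,215.5),20.8),("bot R",(327,215.5),20.8)]:
    print(n,toolcast("w5",px,h))
E
```

```text
top edge L [-15.2   22.23 -20.68]
top edge R [-15.2   22.24  22.28]
bot L [ 20.8   22.62 -22.4 ]
bot R [20.8  22.63 24.17]
```

View pics/w5c.png

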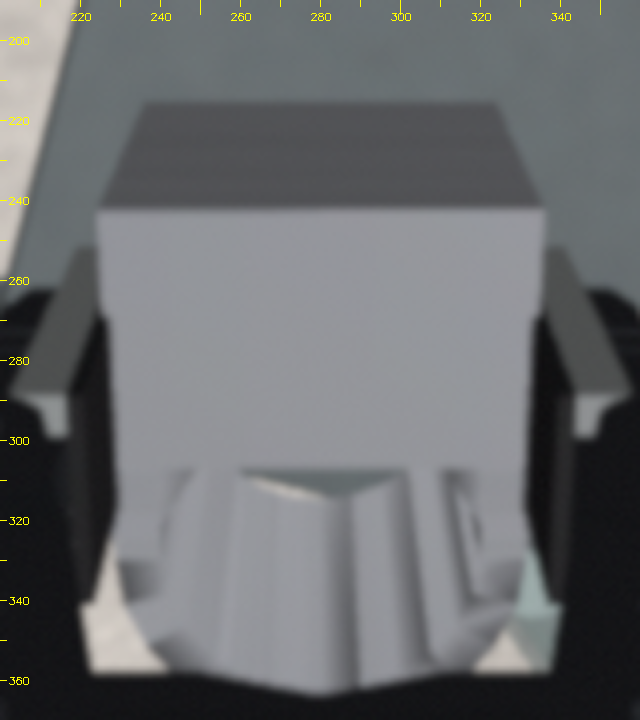

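```bash
python3 - <<'E'
from plan import *
delta(np.array([440,-84,250]),Rtool([0,0,-1],[0,1,0]))
E
```

```text
t 3.07 shift m ['-0.0191', '-0.2650', '0.1432'] turn ['-0.433', '0.323', '0.653'] deg 48.6 F [-0.   0.4 -2.5] gap 42.8 J [  5. -32. 139.  19.  48. -56.]
```

```bash
python3 -m jog '[[[-0.019,-0.265,0.143],[-0.433,0.323,0.653],-1],[[-0.019,-0.265,0.143],[-0.433,0.323,0.653],-1],[[-0.019,-0.265,0.143],[-0.433,0.323,0.653],-1],[[-0.019,-0.265,0.143],[-0.433,0.323,0.653],-1],[[-0.019,-0.265,0.143],[-0.433,0.323,0.653],-1]]';python3 - <<'E'
from plan import *
delta(np.array([440,-84,250]),Rtool([0,0,-1],[0,1,0]))
E
```

```text
time: 3.48
tool_pos: [444.5, -3.8, 202.9]
tcp_rot: [-31.0, 82.4, 49.3]
ft_force: [1.1, 0.4, -2.7]
finger_gap: 42.5
t 3.48 shift m ['-0.0045', '-0.0802', '0.0471'] turn ['-0.108', '0.078', '0.169'] deg 12.3 F [ 1.1  0.4 -2.7] gap 42.5 J [-13. -21. 116.   7.  82. -94.]
```

```bash
python3 -m jog '[[[-0.004,-0.075,0.045],[-0.1,0.07,0.16],-1],[[-0.004,-0.075,0.045],[-0.1,0.07,0.16],-1],[[-0.004,-0.075,0.045],[-0.1,0.07,0.16],-1],[[-0.004,-0.075,0.045],[-0.1,0.07,0.16],-1]]';python3 - <<'E'
from plan import *
snap("wrist","w6");snap("side","s6")
delta(np.array([440,-84,250]),Rtool([0,0,-1],[0,1,0]))
E
```

```text
time: 3.82
tool_pos: [442.0, -78.1, 248.1]
tcp_rot: [-51.4, 89.1, 37.8]
ft_force: [-0.2, 0.4, -3.0]
finger_gap: 42.5
t 3.92 shift m ['-0.0004', '-0.0079', '0.0041'] turn ['-0.012', '0.009', '0.013'] deg 1.1 F [-0.5  0.2 -3.6] gap 42.5 J [ -17.  -18.  108.    1.   89. -106.]
```

View pics/w6.png

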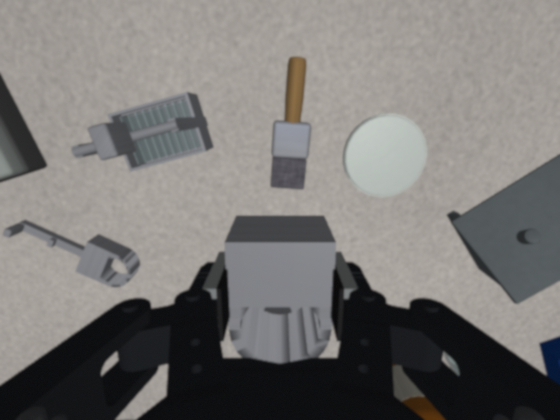

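```bash
python3 - <<'E'
from plan import *
im=cv2.imread("pics/top0.png"); hsv=cv2.cvtColor(im,cv2.COLOR_BGR2HSV)
sub=im[160:225,275:340].astype(int)
# background is bright; foot dark
g=cv2.cvtColor(im,cv2.COLOR_BGR2GRAY); mask=np.zeros_like(g); mask[165:216,280:332]=(g[165:216,280:332]<115)*255
cs,_=cv2.findContours(mask,cv2.RETR_EXTERNAL,cv2.CHAIN_APPROX_NONE); c=max(cs,key=cv2.contourArea)
print(cv2.contourArea(c),cv2.minAreaRect(c))
pts=c[:,0,:].astype(float)
def line(sel,axis):
    q=pts[sel]; P=np.array([onz(mt,*p,14)[:2] for p in q]); 
    vx,vy,x0,y0=cv2.fitLine(P.astype(np.float32),cv2.DIST_HUBER,0,.01,.01).ravel(); return np.degrees(np.arctan2(vy,vx))%180,(x0,y0)
x,y=pts[:,0],pts[:,1]
print("L",line((x<290)&(y>178)&(y<205),0)); print("R",line((x>320)&(y>178)&(y<205),0)); print("B",line((y>205)&(x>291)&(x<319),0)); print("T",line((y<176)&(x>288)&(x<297),0))
cv2.imwrite("pics/d.png",0*im)
crop("pics/s6.png",260,180,360,280,6,"pics/s6c.png"); crop("pics/top0.png",290,165,320,215,12,"pics/postc.png")
E
```

```text
1472.0 ((304.4941711425781, 190.31268310546875), (40.511474609375, 40.13665771484375), 88.21009063720703)
L (np.float32(0.044552453), (np.float32(571.30255), np.float32(-27.192055)))
R (np.float32(2.1091547), (np.float32(567.0066), np.float32(-134.82524)))
B (np.float32(90.03482), (np.float32(516.34924), np.float32(-83.8477)))
T (np.float32(101.20809), (np.float32(623.27594), np.float32(-48.20875)))
```

View pics/s6c.png

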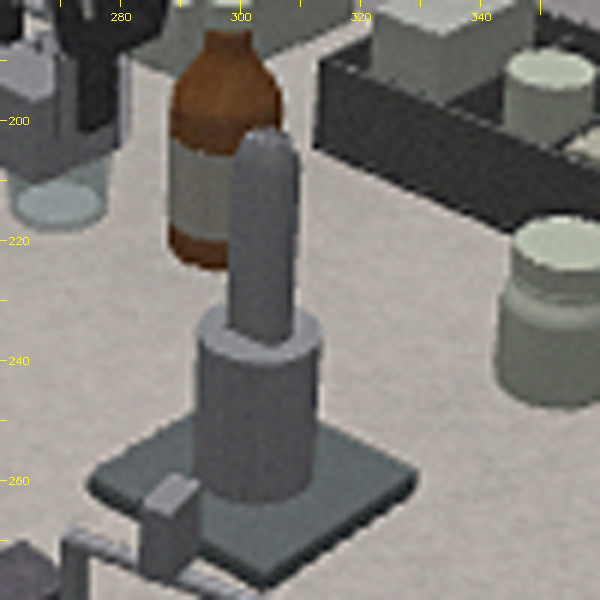

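View pics/postc.png

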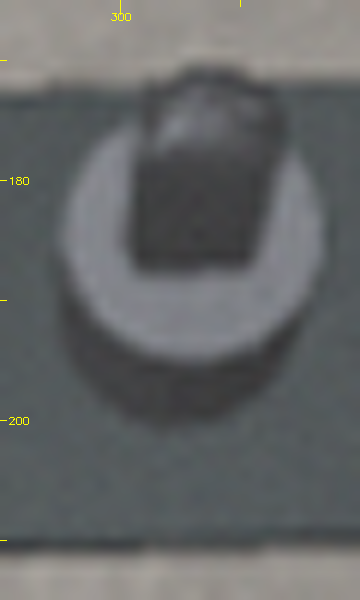

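```bash
python3 - <<'E'
from plan import *
print("disc bottom",onz(mt,306,195.2,90),"discL",onz(mt,295,185,90),"discR",onz(mt,317.2,185,90))
print("flat base",onz(mt,306,187.4,90), onz(mt,301,187.4,90),onz(mt,311.2,187.4,90))
_,m6=load("s6")
# side: column disc L/R extremes, post base, tip
print("side colL/R",onz(m6,292.5,234.5,90),onz(m6,313.5,234.5,90), "disc c",onz(m6,303,234,90))
print("proj",proj(m6,[[570,-82,90],[570,-82,186],[570,-82,14]]),proj(mt,[[570,-82,90],[570,-82,186]]))
E
```

```text
disc bottom [541.88 -81.87  90.  ] discL [569.09 -53.39  90.  ] discR [ 569.08 -111.28   90.  ]
flat base [562.66 -82.03  90.  ] [562.66 -69.    90.  ] [562.66 -95.57  90.  ]
side colL/R [550.62 -61.99  90.  ] [ 591.06 -101.28   90.  ] disc c [572.75 -79.9   90.  ]
proj [[302.89 234.67]
 [304.27 202.77]
 [301.88 258.05]] [[305.97 184.66]
 [307.85 175.28]]
```

```bash
python3 -m jog '[[[0.11,-0.005,0.004],[-0.012,0.009,0.013],-1],[[0.11,-0.005,0.004],[-0.012,0.009,0.013],-1],[[0.11,-0.005,-0.01],[-0.012,0.009,0.013],-1],[[0.11,-0.005,-0.015],[-0.012,0.009,0.013],-1]]';python3 - <<'E'
from plan import *
snap("side","s7");snap("top","t7")
delta(np.array([552.3,-82.8,232]),Rtool([0,0,-1],[0,1,0]))
crop("pics/s7.png",240,120,380,260,4,"pics/s7c.png")
crop("pics/t7.png",240,100,380,240,4,"pics/t7c.png")
E
```

```text
time: 4.25
tool_pos: [552.8, -79.9, 227.9]
tcp_rot: [77.3, 89.9, 167.5]
ft_force: [-0.1, 0.9, -4.0]
finger_gap: 42.5
t 4.35 shift m ['0.0032', '-0.0029', '0.0038'] turn ['-0.001', '-0.006', '-0.002'] deg 0.3 F [-0.6  0.4 -1.9] gap 42.0 J [ -14.    1.   93.   -0.   86. -104.]
```

View pics/s7c.png

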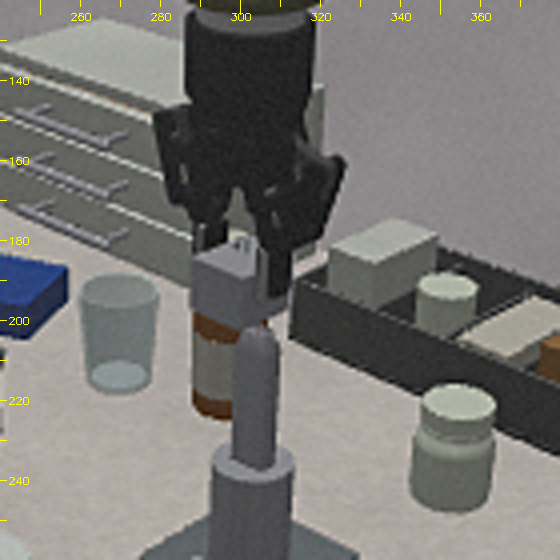

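View pics/t7c.png

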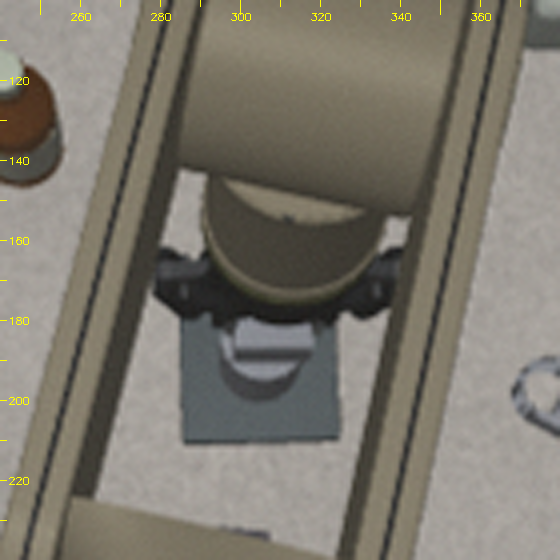

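```bash
python3 - <<'E'
from plan import *
for n in("s7","t7"):
    s,m=load(n); p=s["tool_pos"]
    Rc=R.from_euler("xyz",s["tcp_rot"],degrees=True).as_matrix()
    print(n,p)
    for lab,q in [("topL(+y)",[-15.2,22.4,22.8]),("topR(-y)",[-15.2,22.4,-21.2]),("botL",[20.8,22.4,22.8]),("botR",[20.8,22.4,-21.2])]:
        print(lab,proj(m,p+Rc@q).round(1))
E
```

```text
s7 [552.76 -79.92 227.89]
topL(+y) [[287. 184.]]
topR(-y) [[300.1 189.5]]
botL [[286.7 197.1]]
botR [[299.6 202.8]]
t7 [550.1  -79.7  226.93]
topL(+y) [[298.1 187.2]]
topR(-y) [[317.8 187.1]]
botL [[297.7 190.8]]
botR [[316.6 190.7]]
```

```bash
python3 -m jog '[[[0.002,-0.003,-0.008],[0,-0.004,0],-1],[[0.002,-0.003,-0.018],[0,-0.004,0],-1],[[0.002,-0.003,-0.024],[0,-0.004,0],-1],[[0.002,-0.003,-0.03],[0,-0.004,0],-1]]';python3 - <<'E'
from plan import *
delta(np.array([552.3,-82.8,190]),Rtool([0,0,-1],[0,1,0]))
E
```

```text
time: 4.68
tool_pos: [551.7, -84.6, 201.9]
tcp_rot: [-108.7, 89.7, -18.7]
ft_force: [-0.2, -0.1, -2.3]
finger_gap: 42.5
t 4.68 shift m ['0.0006', '0.0018', '-0.0119'] turn ['0.002', '0.005', '-0.001'] deg 0.3 F [-0.2 -0.1 -2.3] gap 42.5 J [ -14.    2.   95.   -0.   83. -104.]
```

```bash
python3 -m jog '[[[0.0005,0.0015,-0.004],[0,0.003,0],-1],[[0.0005,0.0015,-0.01],[0,0.003,0],-1],[[0.0005,0.0015,-0.016],[0,0.003,0],-1],[[0.0005,0.0015,-0.02],[0,0.003,0],-1]]';python3 - <<'E'
from plan import *
delta(np.array([552.3,-82.8,190]),Rtool([0,0,-1],[0,1,0]))
snap("side","s8"); snap("top","t8")
crop("pics/s8.png",240,120,380,260,4,"pics/s8c.png")
E
```

```text
time: 5.02
tool_pos: [552.8, -83.2, 181.9]
tcp_rot: [-131.8, 89.8, -41.8]
ft_force: [-0.7, -0.7, -2.5]
finger_gap: 42.5
t 5.02 shift m ['-0.0005', '0.0004', '0.0081'] turn ['0.002', '0.002', '-0.001'] deg 0.2 F [-0.7 -0.7 -2.5] gap 42.5 J [ -14.    3.   96.   -0.   81. -104.]
```

View pics/s8c.png

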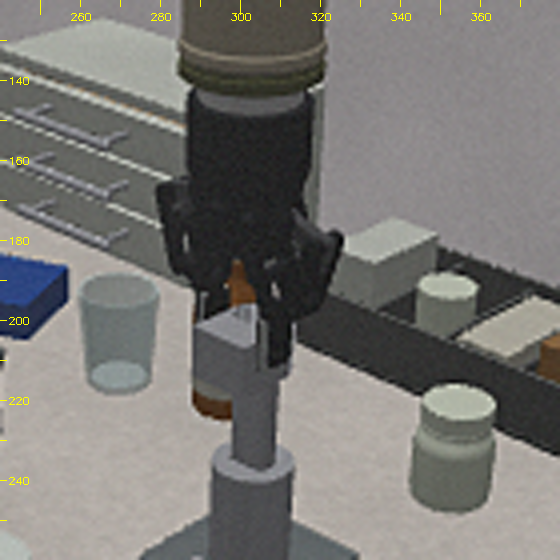

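```bash
python3 -m jog '[[[0,0,-0.012],[0,0.002,0],-1],[[0,0,-0.026],[0,0.002,0],-1],[[0,0,-0.04],[0,0.002,0],-1],[[0,0,-0.051],[0,0.002,0],-1],[[0,0,-0.051],[0,0.002,0],-1]]';python3 - <<'E'
from plan import *
delta(np.array([552.3,-82.8,128]),Rtool([0,0,-1],[0,1,0]))
snap("side","s9")
crop("pics/s9.png",240,120,380,260,4,"pics/s9c.png")
E
```

```text
time: 5.53
tool_pos: [551.6, -82.6, 128.3]
tcp_rot: [98.4, 89.8, -171.5]
ft_force: [0.9, 0.7, -3.5]
finger_gap: 42.7
t 5.53 shift m ['0.0007', '-0.0002', '-0.0003'] turn ['0.000', '-0.003', '-0.001'] deg 0.2 F [ 0.9  0.7 -3.5] gap 42.7 J [ -14.    6.   99.   -0.   75. -104.]
```

View pics/s9c.png

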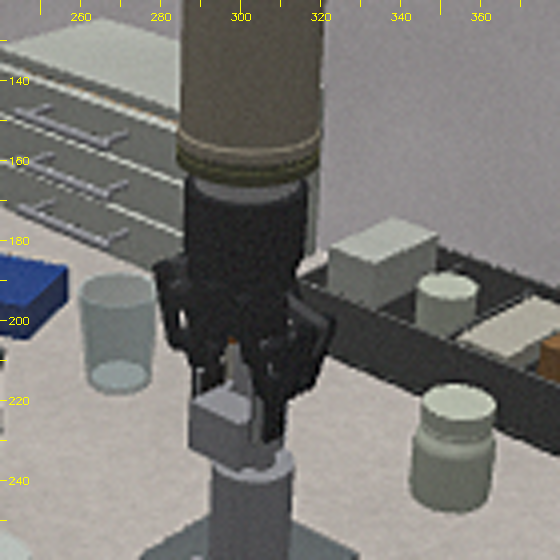

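```bash
python3 -m jog '[[[0,0,0],[0,0,0],0.5],[[0,0,0],[0,0,0],0.5],[[0,0,0],[0,0,0],0.5],[[0,0,0],[0,0,0],0.5]]';python3 - <<'E'
from plan import *
snap("side","s10")
crop("pics/s10.png",240,120,380,260,4,"pics/s10c.png")
E
```

```text
time: 5.92
tool_pos: [553.8, -83.4, 132.9]
tcp_rot: [-136.8, 89.8, -46.8]
ft_force: [0.3, -0.8, -0.1]
finger_gap: 64.1
```

View pics/s10c.png

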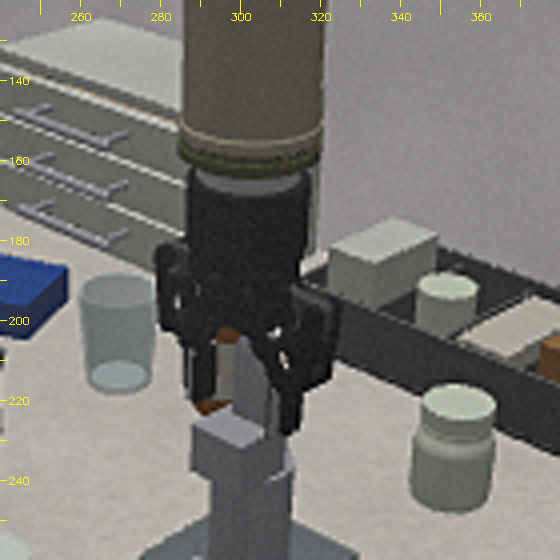

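```bash
python3 -m jog '[[[0,0,0.04],[0,0,0],1],[[0,0,0.08],[0,0,-0.12],1],[[0,0,0.11],[0,0,-0.24],1],[[-0.01,-0.03,0.11],[0,0,-0.36],1],[[-0.01,-0.06,0.11],[0,0,-0.48],1]]'; python3 -m jog '[[[0,-0.04,0],[0,0,-0.12],1],[[0,-0.07,0],[0,0,-0.24],1],[[0,-0.1,0],[0,0,-0.36],1],[[0,-0.13,0],[0,0,-0.48],1],[[0,-0.15,0],[0,0,-0.6],1]]';python3 -m jog '[[[0,0,0],[0,0,-0.12],1],[[0,0,0],[0,0,-0.24],1],[[0,0,0],[0,0,-0.36],1],[[0,0,0],[0,0,-0.48],1],[[0,0,0],[0,0,-0.6],1]]';python3 -m jog '[[[0,0,0],[0,0,-0.12],1],[[0,0,0],[0,0,-0.24],1],[[0,0,0],[0,0,-0.36],1],[[0,0,0],[0,0,-0.42],1],[[0,0,0],[0,0,-0.42],1]]';python3 - <<'E'
from plan import *
a=np.radians(-30)
delta(np.array([539,-300,230]),Rtool([0,0,-1],[np.cos(a),np.sin(a),0]))
snap("wrist","w11"); snap("top","t11"); snap("side","s11")
E
```

```text
time: 6.38
tool_pos: [544.3, -143.2, 246.0]
tcp_rot: [-97.4, 89.6, -35.0]
ft_force: [-1.1, 0.6, -0.9]
finger_gap: 85.7
time: 6.8
tool_pos: [542.6, -296.1, 242.0]
tcp_rot: [-141.6, 89.9, -113.9]
ft_force: [0.5, 0.6, 1.2]
finger_gap: 85.6
time: 7.22
tool_pos: [543.1, -293.4, 242.0]
tcp_rot: [-162.8, 89.9, -169.4]
ft_force: [-0.4, 0.6, -0.1]
finger_gap: 85.6
time: 7.63
tool_pos: [543.1, -293.3, 242.0]
tcp_rot: [-167.5, 89.9, 162.1]
ft_force: [-0.2, 0.7, -0.9]
finger_gap: 85.2
t 7.63 shift m ['-0.0041', '-0.0067', '-0.0120'] turn ['-0.000', '-0.001', '0.008'] deg 0.4 F [-0.2  0.7 -0.9] gap 85.2 J [-33.  10.  82.  -0.  88.  -3.]
```

View pics/w11.png

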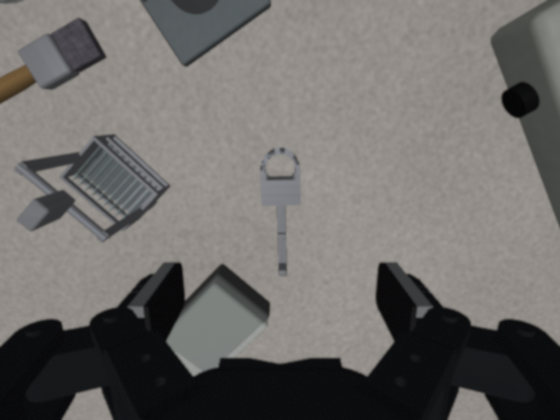

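View pics/t11.png

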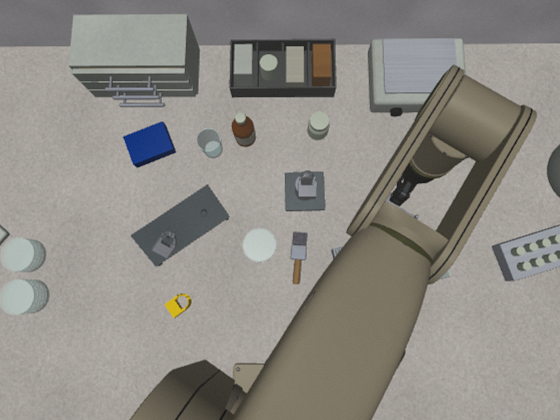

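```bash
python3 - <<'E'
from plan import *
crop("pics/w11.png",240,130,330,290,5,"pics/w11c.png")
E
```

```text
(no output)
```

View pics/w11c.png

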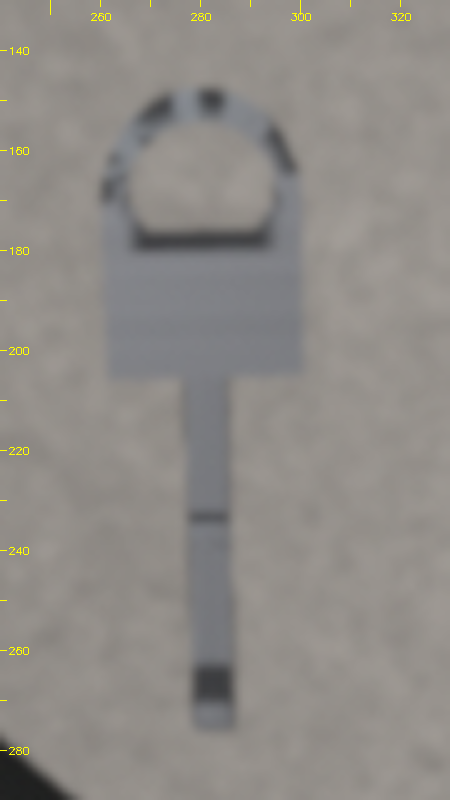

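```bash
python3 - <<'E'
from plan import *
s,m=load("w11")
a=onz(m,261.5,205,26);b=onz(m,300.5,204.5,26); top=onz(m,281,148,26); 
bar0=onz(m,281.2,206,20); bar1=onz(m,282.3,263,20)
print(a,b,np.linalg.norm(a-b),top,bar0,bar1,np.linalg.norm(bar1-bar0))
mid=(a+b)/2; d=b-a; n=np.array([d[1],-d[0]]) 
for nm,v in [("edge",n),("ax",(mid-top)[:2]),("bar",(bar1-bar0)[:2])]:
    print(nm,np.degrees(np.arctan2(v[1],v[0])))
print("len mid-top (62)",np.linalg.norm(mid-top),"mid",mid)
v=(mid-top)[:2];v/=np.linalg.norm(v); print("bore from mid",mid[:2]-40*v,"from top",top[:2]+22*v)
E
```

```text
[ 513.04 -303.52   26.  ] [ 551.04 -325.15   26.  ] 43.727527370948565 [ 563.77 -260.21   26.  ] [ 530.7  -317.12   20.  ] [ 495.96 -379.04   20.  ] 70.99516918812581
edge -119.65866509760542
ax -120.37797108479141
bar -119.29595748905932
len mid-top (62) 62.736047671879035 mid [ 532.04 -314.34   26.  ]
bore from mid [ 552.27 -279.83] from top [ 552.64 -279.19]
```

```bash
python3 -m jog '[[[-0.0026,-0.007,-0.04],[0,0,0.013],1],[[-0.0026,-0.007,-0.08],[0,0,0.013],1],[[-0.0026,-0.007,-0.12],[0,0,0.013],1],[[-0.0026,-0.007,-0.15],[0,0,0.013],1],[[-0.0026,-0.007,-0.17],[0,0,0.013],1]]'; python3 - <<'E'
from plan import *
a=np.radians(-29.7)
delta(np.array([540.5,-300.3,13]),Rtool([0,0,-1],[np.cos(a),np.sin(a),0]))
snap("wrist","w12")
E
```

```text
time: 8.2
tool_pos: [538.2, -298.8, 67.1]
tcp_rot: [178.7, 89.6, 149.3]
ft_force: [-0.3, -0.4, -0.8]
finger_gap: 85.3
t 8.2 shift m ['0.0023', '-0.0015', '-0.0541'] turn ['-0.004', '-0.006', '-0.005'] deg 0.5 F [-0.3 -0.4 -0.8] gap 85.3 J [-34.  18.  91.  -0.  71.  -4.]
```

View pics/w12.png

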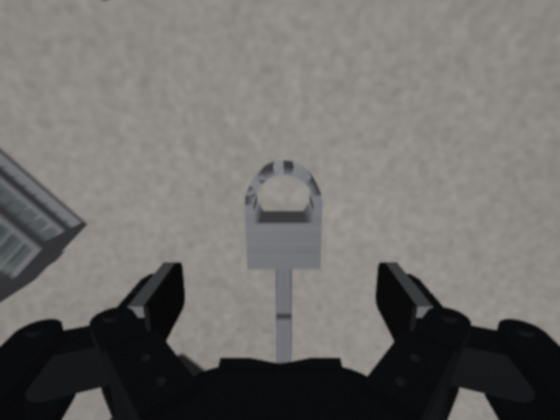

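```bash
python3 -m jog '[[[0.001,-0.001,-0.025],[0,0,0],1],[[0.001,-0.001,-0.045],[0,0,0],1],[[0.001,-0.001,-0.053],[0,0,0],1],[[0.001,-0.001,-0.053],[0,0,0],1],[[0.001,-0.001,-0.053],[0,0,0],1]]'; python3 - <<'E'
from plan import *
a=np.radians(-29.7)
delta(np.array([540.5,-300.3,13]),Rtool([0,0,-1],[np.cos(a),np.sin(a),0]))
snap("wrist","w13")
E
```

```text
time: 8.67
tool_pos: [541.7, -301.4, 19.5]
tcp_rot: [-170.9, 89.9, 159.6]
ft_force: [0.6, -0.2, 0.9]
finger_gap: 85.2
t 8.67 shift m ['-0.0012', '0.0011', '-0.0065'] turn ['-0.001', '-0.002', '-0.004'] deg 0.2 F [ 0.6 -0.2  0.9] gap 85.2 J [-34.  22.  92.  -0.  66.  -4.]
```

View pics/w13.png

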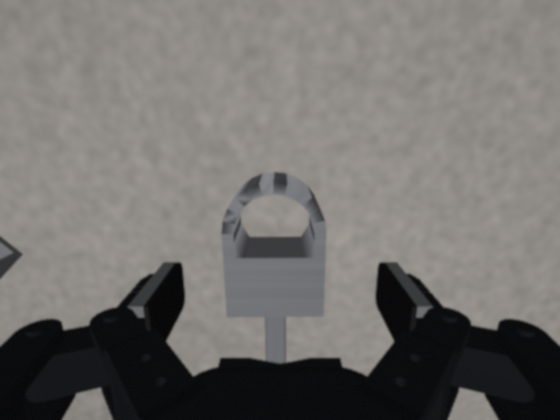

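```bash
python3 -m jog '[[[-0.001,0.001,-0.006],[0,0,0],1],[[-0.001,0.001,-0.006],[0,0,0],-1],[[-0.001,0.001,-0.006],[0,0,0],-1],[[-0.001,0.001,-0.006],[0,0,0],-1],[[-0.001,0.001,-0.006],[0,0,0],-1]]' 80;  python3 -m jog '[[[0,0,0],[0,0,0],-1],[[0,0,0],[0,0,0],-1]]'
```

```text
time: 9.13
tool_pos: [541.0, -300.6, 13.7]
tcp_rot: [-150.1, 90.0, -179.6]
ft_force: [2.6, -1.7, -3.5]
finger_gap: 41.9
time: 9.3
tool_pos: [541.0, -300.6, 13.5]
tcp_rot: [-146.8, 90.0, -176.3]
ft_force: [-0.5, -0.0, 5.5]
finger_gap: 42.3
```

```bash
python3 -m jog '[[[0,0,0.02],[0,0,0],-1],[[0,0,0.06],[0,0,0],-1],[[0,0,0.1],[0,0,0],-1],[[0,0,0.14],[0,0,0],-1],[[0,0,0.18],[0,0,-0.06],-1]]' 90;  python3 -m jog '[[[0,0,0.04],[0,0,-0.12],-1],[[0,0.03,0.06],[0,0,-0.24],-1],[[0,0.06,0.06],[0,0,-0.36],-1],[[0,0.09,0.06],[0,0,-0.48],-1],[[0,0.12,0.06],[0,0,-0.6],-1]]'; python3 - <<'E'
from plan import *
delta(np.array([546,-82,250]),Rtool([0,0,-1],[0,-1,0]))
snap("wrist","w14")
E
```

```text
time: 9.72
tool_pos: [539.5, -299.6, 193.1]
tcp_rot: [-178.1, 89.8, 149.0]
ft_force: [0.1, -0.8, -3.2]
finger_gap: 42.4
time: 10.13
tool_pos: [539.9, -179.0, 252.2]
tcp_rot: [-166.3, 89.9, 126.0]
ft_force: [-0.5, 1.3, -4.3]
finger_gap: 42.2
t 10.13 shift m ['0.0061', '0.0970', '-0.0022'] turn ['-0.002', '-0.001', '-0.389'] deg 22.3 F [-0.5  1.3 -4.3] gap 42.2 J [-24.   2.  89.   0.  88.  44.]
```

View pics/w14.png

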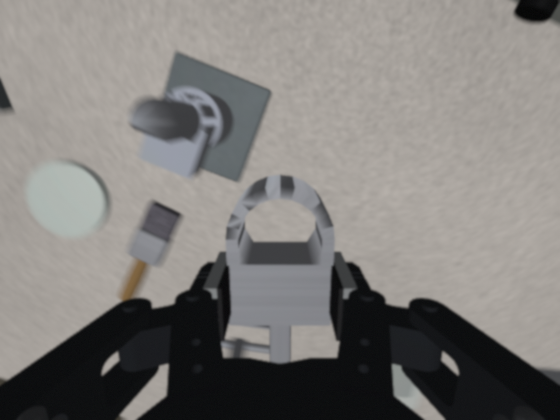

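```bash
python3 - <<'E'
from plan import *
for n,px,h in [("arc",(280,177),-12.5),("sq L",(229,325),-12.5),("sq R",(332,325),-12.5),("L",(228,240),-12.5),("R",(333,240),-12.5)]:
    print(n,toolcast("w14",px,h))
crop("pics/w14.png",200,160,360,360,4,"pics/w14c.png")
E
```

```text
arc [-12.5   48.22  -0.35]
sq L [-12.5  -17.02 -22.57]
sq R [-12.5  -17.02  22.36]
L [-12.5   22.58 -21.28]
R [-12.5   22.58  21.01]
```

View pics/w14c.png

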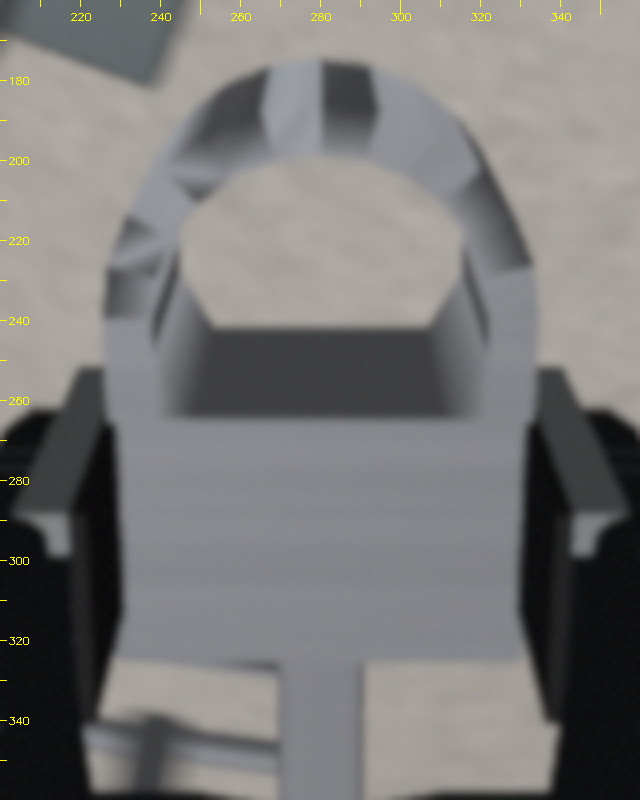

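```bash
python3 - <<'E'
from plan import *
for n,px,h in [("flat top",(280,264.3),-12.5),("flat bot",(280,242),13.5),("arc bot",(280,175.3),13.5),("inner arc top",(280,199),-12.5),("inner arc bot",(280,199),13.5)]:
    print(n,toolcast("w14",px,h))
E
```

```text
flat top [-12.5   11.89  -0.33]
flat bot [13.5  11.45 -0.31]
arc bot [13.5  44.39 -0.32]
inner arc top [-12.5   39.58  -0.34]
inner arc bot [13.5  33.13 -0.32]
```

```bash
python3 -m jog '[[[0.007,0.03,0],[0,0,-0.11],-1],[[0.007,0.06,0],[0,0,-0.22],-1],[[0.007,0.09,-0.01],[0,0,-0.33],-1],[[0.007,0.097,-0.015],[0,0,-0.389],-1],[[0.007,0.097,-0.02],[0,0,-0.389],-1]]'; python3 - <<'E'
from plan import *
delta(np.array([547.3,-82.3,225]),Rtool([0,0,-1],[0,-1,0]))
snap("wrist","w15")
snap("side","s15")
crop("pics/s15.png",240,120,380,260,4,"pics/s15c.png")
E
```

```text
time: 10.6
tool_pos: [546.7, -80.7, 231.1]
tcp_rot: [-142.6, 89.8, 127.8]
ft_force: [-0.0, -0.3, -3.4]
finger_gap: 42.0
t 10.6 shift m ['0.0006', '-0.0016', '-0.0061'] turn ['-0.003', '-0.002', '-0.007'] deg 0.5 F [-0.  -0.3 -3.4] gap 42.0 J [-14.   1.  93.   0.  86.  76.]
```

View pics/w15.png

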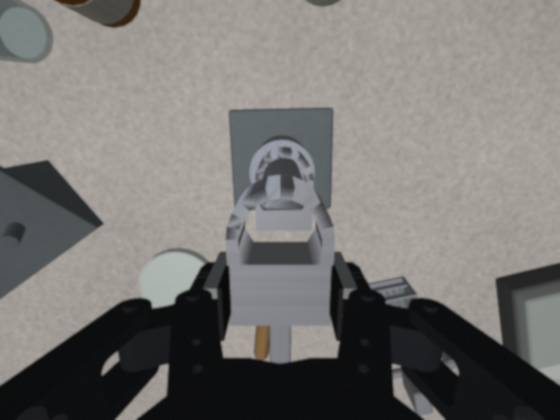

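View pics/s15c.png

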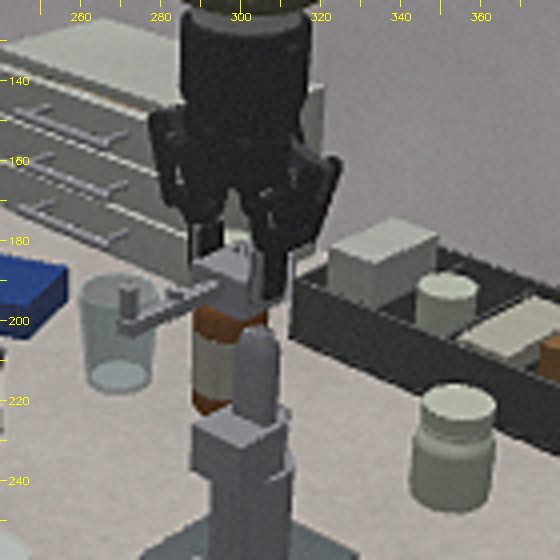

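```bash
python3 -m jog '[[[0.0005,-0.0015,-0.01],[0,0,-0.005],-1],[[0.0005,-0.0015,-0.02],[0,0,-0.005],-1],[[0.0005,-0.0015,-0.03],[0,0,-0.005],-1],[[0.0005,-0.0015,-0.04],[0,0,-0.005],-1],[[0.0005,-0.0015,-0.045],[0,0,-0.005],-1]]'; python3 - <<'E'
from plan import *
delta(np.array([547.3,-82.3,142]),Rtool([0,0,-1],[0,-1,0]))
E
```

```text
time: 11.12
tool_pos: [547.7, -84.1, 186.0]
tcp_rot: [-168.8, 89.8, 101.3]
ft_force: [0.6, 5.2, -2.1]
finger_gap: 42.1
t 11.12 shift m ['-0.0004', '0.0018', '-0.0440'] turn ['-0.004', '-0.001', '-0.001'] deg 0.3 F [ 0.6  5.2 -2.1] gap 42.1 J [-14.   2.  96.   0.  81.  76.]
```

```bash
python3 -m jog '[[[0,0.0015,-0.01],[0,0,0],-1],[[0,0.0015,-0.02],[0,0,0],-1],[[0,0.0015,-0.03],[0,0,0],-1],[[0,0.0015,-0.038],[0,0,0],-1],[[0,0.0015,-0.04],[0,0,0],-1]]'; python3 - <<'E'
from plan import *
delta(np.array([547.3,-82.3,142]),Rtool([0,0,-1],[0,-1,0]))
snap("side","s16")
crop("pics/s16.png",240,120,380,260,4,"pics/s16c.png")
E
```

```text
time: 11.53
tool_pos: [546.8, -83.0, 145.1]
tcp_rot: [-130.8, 89.8, 139.3]
ft_force: [0.3, -0.0, -3.9]
finger_gap: 42.3
t 11.53 shift m ['0.0005', '0.0007', '-0.0031'] turn ['-0.003', '-0.003', '-0.001'] deg 0.2 F [ 0.3 -0.  -3.9] gap 42.3 J [-14.   4.  99.   0.  77.  76.]
```

View pics/s16c.png

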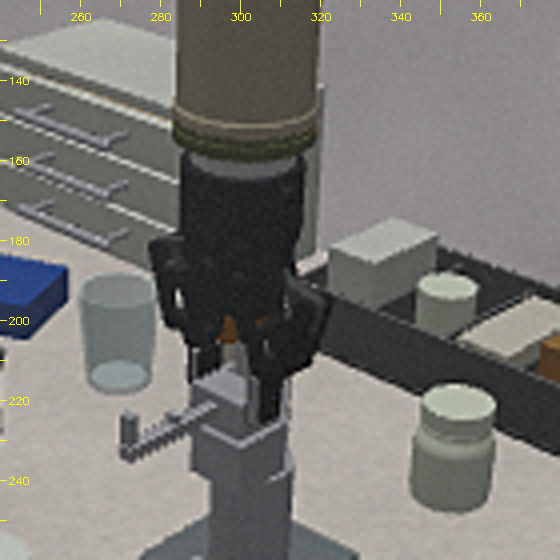

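Release here (a few mm above home), then clear straight up.

```bash
python3 -m jog '[[[0,0.0005,-0.003],[0,0,0],-1],[[0,0.0005,-0.003],[0,0,0],0.5],[[0,0.0005,-0.003],[0,0,0],0.5],[[0,0.0005,-0.003],[0,0,0],0.8],[[0,0.0005,-0.003],[0,0,0],0.8]]'; python3 -m jog '[[[0,0,0.01],[0,0,0],1],[[0,0,0.05],[0,0,0],1],[[0,0,0.09],[0,0,0],1],[[0,0,0.12],[0,0,0],1]]'; python3 - <<'E'
from plan import *
snap("side","s17");snap("wrist","w17")
crop("pics/s17.png",240,120,380,260,4,"pics/s17c.png")
E
```

```text
time: 12.0
tool_pos: [548.6, -82.9, 145.7]
tcp_rot: [129.0, 89.9, 39.1]
ft_force: [-0.1, 0.1, -0.2]
finger_gap: 76.8
time: 12.33
tool_pos: [548.4, -82.8, 268.9]
tcp_rot: [112.1, 89.8, 22.2]
ft_force: [1.8, -0.8, 1.0]
finger_gap: 85.5
```

View pics/s17c.png

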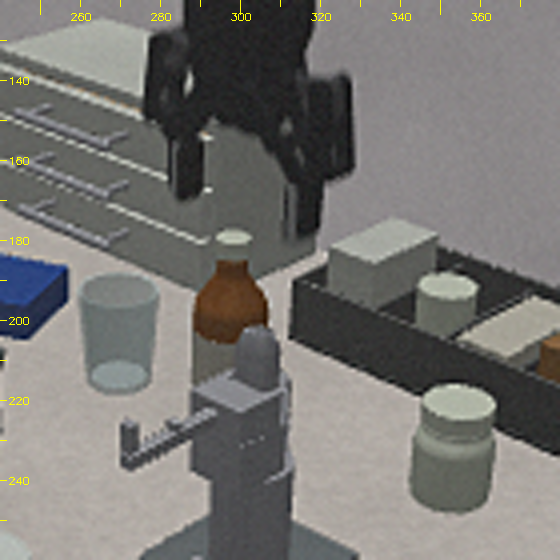

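View pics/w17.png

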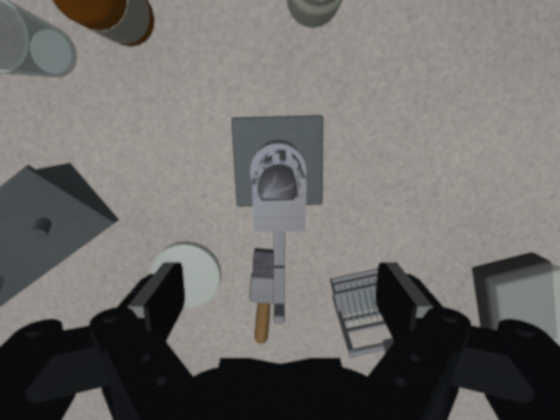

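```bash
python3 - <<'E'
from plan import *
P,px,py=onrest(-9,49,112.6,22,80)
print(P,py)
delta(P,Rtool(-F[:,2],py))
P2=P+F[:,2]*60
delta(P2,Rtool(-F[:,2],py))
E
```

```text
[381.77 276.95 110.55] [-0.44 -0.77 -0.46]
t 12.43 shift m ['-0.1694', '0.3604', '-0.1629'] turn ['0.417', '-0.322', '-0.558'] deg 44.0 F [ 0.5 -0.9  1. ] gap 85.2 J [-14.  -0.  90.   0.  90.  76.]
t 12.43 shift m ['-0.1941', '0.3434', '-0.1109'] turn ['0.417', '-0.322', '-0.558'] deg 44.0 F [ 0.5 -0.9  1. ] gap 85.2 J [-14.  -0.  90.   0.  90.  76.]
```

```bash
python3 -m jog '[[[-0.17,0.3,-0.1],[0.417,-0.322,-0.558],1],[[-0.17,0.3,-0.1],[0.417,-0.322,-0.558],1],[[-0.17,0.3,-0.1],[0.417,-0.322,-0.558],1],[[-0.17,0.3,-0.1],[0.417,-0.322,-0.558],1],[[-0.17,0.3,-0.1],[0.417,-0.322,-0.558],1]]'; python3 - <<'E'
from plan import *
P,px,py=onrest(-9,49,112.6,22,50)
delta(P,Rtool(-F[:,2],py))
E
```

```text
time: 12.85
tool_pos: [450.0, 89.9, 207.0]
tcp_rot: [155.6, 65.7, 39.4]
ft_force: [-1.7, 0.5, 1.1]
finger_gap: 85.5
t 12.85 shift m ['-0.0559', '0.1956', '-0.1224'] turn ['0.071', '-0.071', '-0.111'] deg 8.6 F [-1.7  0.5  1.1] gap 85.5 J [ -9. -36. 128.  19.  72. 104.]
```

```bash
python3 -m jog '[[[-0.03,0.1,-0.06],[0.071,-0.071,-0.111],1],[[-0.03,0.1,-0.06],[0.071,-0.071,-0.111],1],[[-0.03,0.1,-0.06],[0.071,-0.071,-0.111],1],[[-0.056,0.196,-0.12],[0.071,-0.071,-0.111],1],[[-0.056,0.196,-0.12],[0.071,-0.071,-0.111],1]]'; python3 - <<'E'
from plan import *
P,px,py=onrest(-9,49,112.6,22,50)
delta(P,Rtool(-F[:,2],py))
E
```

```text
time: 13.27
tool_pos: [401.9, 259.2, 105.4]
tcp_rot: [157.0, 60.0, 34.5]
ft_force: [2.0, -0.2, 0.7]
finger_gap: 85.3
t 13.27 shift m ['-0.0078', '0.0263', '-0.0209'] turn ['0.003', '0.003', '-0.005'] deg 0.4 F [ 2.  -0.2  0.7] gap 85.3 J [ 22. -38. 142.   9.  47. 140.]
```

```bash
python3 -m jog '[[[0,0.028,-0.022],[0,0,0],1],[[-0.003,0.030,-0.024],[0,0,0],1]]'; python3 - <<'E'
from plan import *
P,px,py=onrest(-9,49,112.6,22,50)
delta(P,Rtool(-F[:,2],py))
snap("wrist","w20")
E
```

```text
time: 13.43
tool_pos: [394.2, 289.6, 73.5]
tcp_rot: [157.3, 60.8, 35.1]
ft_force: [-0.7, -0.2, -1.8]
finger_gap: 85.4
t 13.43 shift m ['-0.0000', '-0.0041', '0.0111'] turn ['0.009', '-0.012', '-0.010'] deg 1.0 F [-0.7 -0.2 -1.8] gap 85.4 J [ 28. -30. 141.   6.  41. 147.]
```

View pics/w20.png

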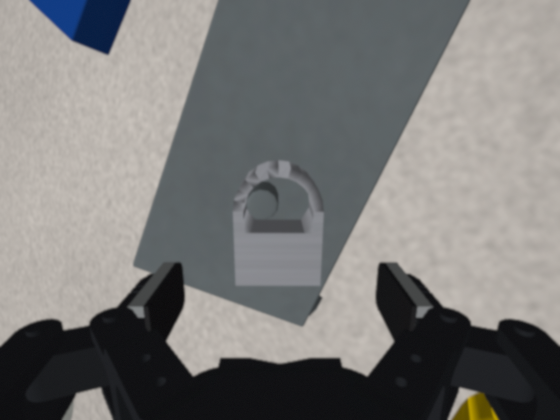

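```bash
python3 - <<'E'
from plan import *
P,px,py=onrest(-9,49,112.6,22,12)
delta(P,Rtool(-F[:,2],py))
E
python3 -m jog '[[[0.007,0.002,-0.011],[0.009,-0.012,-0.01],1],[[0.012,0.005,-0.018],[0.009,-0.012,-0.01],1],[[0.012,0.005,-0.018],[0.009,-0.012,-0.01],1]]'; python3 - <<'E'
from plan import *
P,px,py=onrest(-9,49,112.6,22,12)
delta(P,Rtool(-F[:,2],py))
snap("wrist","w21")
E
```

```text
t 13.48 shift m ['0.0153', '0.0077', '-0.0234'] turn ['0.009', '-0.011', '-0.010'] deg 1.0 F [-0.6 -0.3 -1.2] gap 85.5 J [ 27. -30. 141.   6.  41. 146.]
time: 13.73
tool_pos: [411.8, 292.1, 62.9]
tcp_rot: [157.1, 59.4, 34.0]
ft_force: [-0.5, 0.3, 0.1]
finger_gap: 85.6
t 13.73 shift m ['-0.0020', '0.0042', '-0.0112'] turn ['-0.004', '0.011', '0.005'] deg 0.7 F [-0.5  0.3  0.1] gap 85.6 J [ 27. -26. 140.   6.  36. 146.]
```

View pics/w21.png

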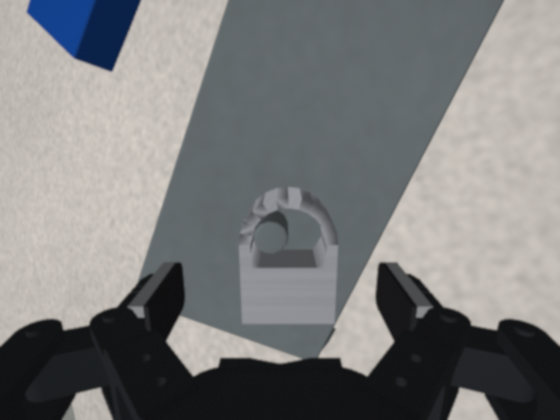

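```bash
python3 -m jog '[[[-0.001,0.002,-0.006],[0,0.005,0],1],[[-0.002,0.003,-0.01],[0,0.005,0],1],[[-0.002,0.003,-0.01],[0,0.005,0],1]]'; python3 - <<'E'
from plan import *
P,px,py=onrest(-9,49,112.6,22,12)
delta(P,Rtool(-F[:,2],py)); print("h",(np.array(r.sense()["tool_pos"])-C)@F[:,2])
snap("wrist","w22")
E
```

```text
time: 14.03
tool_pos: [409.0, 295.2, 52.4]
tcp_rot: [157.5, 59.6, 34.3]
ft_force: [-0.1, 0.7, -0.1]
finger_gap: 85.4
t 14.03 shift m ['0.0008', '0.0010', '-0.0008'] turn ['-0.004', '0.005', '0.006'] deg 0.5 F [-0.1  0.7 -0.1] gap 85.4 J [ 28. -25. 140.   6.  34. 147.]
h 13.282363210936031
```

View pics/w22.png

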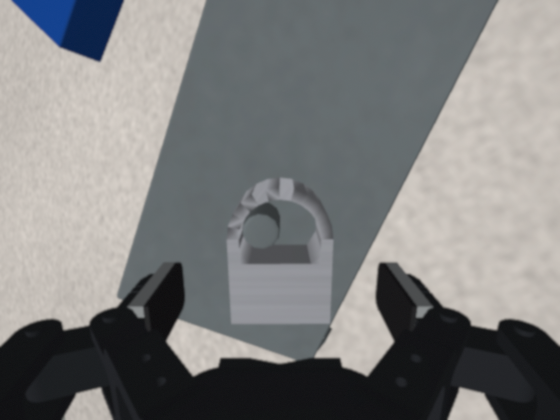

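Centred (hub columns 229–332, jaws 183–378). Close.

```bash
python3 -m jog '[[[0,0,0],[0,0,0],-1],[[0,0,0],[0,0,0],-1],[[0,0,0],[0,0,0],-1],[[0,0,0],[0,0,0],-1],[[0,0,0],[0,0,0],-1]]' 80; python3 - <<'E'
from plan import *
print("h",(np.array(r.sense()["tool_pos"])-C)@F[:,2])
snap("wrist","w23")
E
```

```text
time: 14.5
tool_pos: [409.1, 295.6, 53.2]
tcp_rot: [157.4, 59.6, 34.4]
ft_force: [-11.7, -9.2, 15.6]
finger_gap: 42.4
h 13.76769550354421
```

View pics/w23.png

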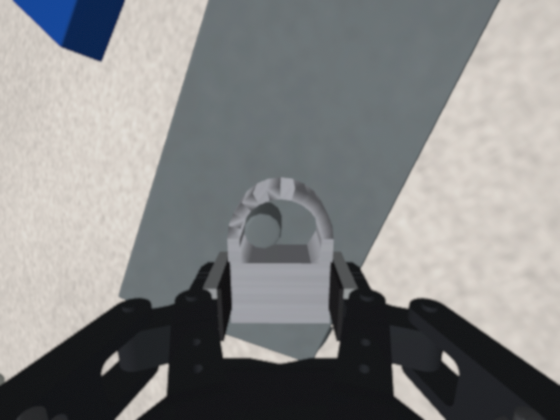

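```bash
python3 -m jog '[[[-0.004,-0.003,0.009],[0,0,0],-1],[[-0.008,-0.0055,0.017],[0,0,0],-1],[[-0.0123,-0.0085,0.026],[0,0,0],-1],[[-0.0123,-0.0085,0.026],[0,0,0],-1]]' 90; python3 - <<'E'
from plan import *
print("h",(np.array(r.sense()["tool_pos"])-C)@F[:,2])
delta(np.array([547,-82,240]),Rtool([0,0,-1],[0,-1,0]))
snap("wrist","w24")
E
```

```text
time: 14.88
tool_pos: [397.0, 287.2, 80.0]
tcp_rot: [157.4, 59.5, 34.4]
ft_force: [0.6, -0.3, -1.9]
finger_gap: 41.7
h 44.332083091739
t 14.88 shift m ['0.1500', '-0.3692', '0.1600'] turn ['-0.419', '0.340', '0.563'] deg 44.7 F [ 0.6 -0.3 -1.9] gap 41.7 J [ 27. -32. 142.   6.  40. 147.]
```

View pics/w24.png

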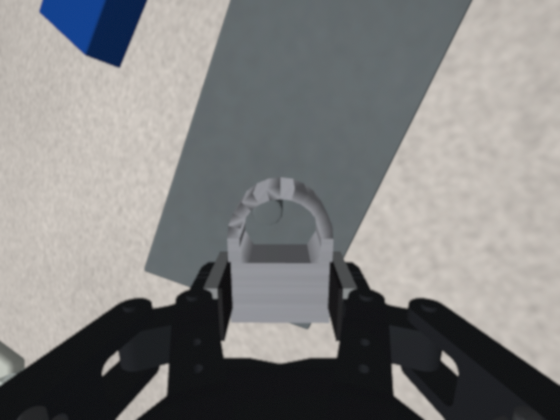

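```bash
python3 -m jog '[[[0.02,-0.01,0.03],[-0.05,0.04,0.07],-1],[[0.04,-0.03,0.06],[-0.13,0.11,0.18],-1],[[0.06,-0.06,0.09],[-0.22,0.18,0.29],-1],[[0.08,-0.1,0.11],[-0.3,0.24,0.4],-1],[[0.1,-0.135,0.13],[-0.38,0.31,0.51],-1]]'; python3 - <<'E'
from plan import *
delta(np.array([547,-82,240]),Rtool([0,0,-1],[0,-1,0]))
E
```

```text
time: 15.35
tool_pos: [491.5, 162.9, 203.0]
tcp_rot: [144.3, 82.9, 46.8]
ft_force: [0.8, 1.0, -1.5]
finger_gap: 41.8
t 15.35 shift m ['0.0555', '-0.2449', '0.0370'] turn ['-0.095', '0.078', '0.131'] deg 10.3 F [ 0.8  1.  -1.5] gap 41.8 J [ 10. -10. 107.   4.  78. 106.]
```

```bash
python3 -m jog '[[[0.01,-0.04,0.037],[-0.095,0.078,0.131],-1],[[0.055,-0.245,0.037],[-0.095,0.078,0.131],-1],[[0.055,-0.245,0.037],[-0.095,0.078,0.131],-1],[[0.055,-0.245,0.037],[-0.095,0.078,0.131],-1],[[0.055,-0.245,0.037],[-0.095,0.078,0.131],-1]]'; python3 - <<'E'
from plan import *
delta(np.array([547,-82,240]),Rtool([0,0,-1],[0,-1,0]))
crop("pics/w24.png",200,160,360,360,4,"pics/w24c.png")
E
```

```text
time: 15.77
tool_pos: [534.1, -30.0, 235.2]
tcp_rot: [150.6, 89.9, 60.4]
ft_force: [1.6, 0.0, -1.9]
finger_gap: 41.8
t 15.77 shift m ['0.0129', '-0.0520', '0.0048'] turn ['-0.002', '0.001', '0.003'] deg 0.2 F [ 1.6  0.  -1.9] gap 41.8 J [-9. -3. 96.  0. 86. 81.]
```

View pics/w24c.png

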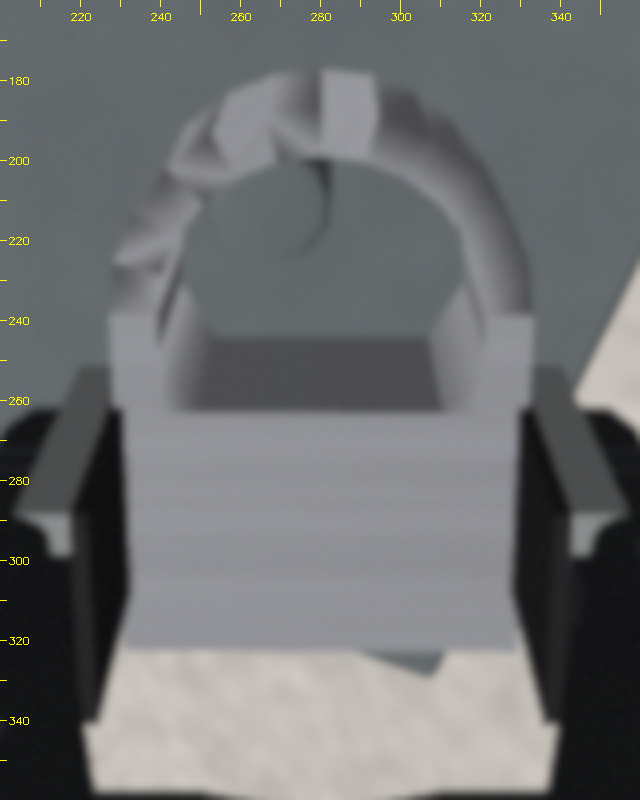

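```bash
python3 - <<'E'
from plan import *
for n,px,h in [("flat top",(280,262.7),-8.2),("flat bot",(280,244.5),13.8),("sq",(280,322.3),-8.2),("arc bot",(280,177.5),13.8),("innerarc top",(280,199),-8.2),("L",(227.5,240),-8.2),("R",(333,240),-8.2),("sqL",(231,322),-8.2),("sqR",(329,322),-8.2)]:
    print(n,toolcast("w24",px,h))
E
```

```text
flat top [-8.2 10.1 -0.4]
flat bot [13.8   9.51 -0.39]
sq [ -8.2  -19.11  -0.39]
arc bot [13.8  42.73 -0.41]
innerarc top [-8.2  37.96 -0.42]
L [ -8.2   20.39 -22.25]
R [-8.2  20.4  21.64]
sqL [ -8.2  -18.96 -22.41]
sqR [ -8.2  -18.94  21.62]
```

```bash
python3 -m jog '[[[0.01,-0.035,0.002],[0,0,0.003],-1],[[0.014,-0.05,0],[0,0,0.003],-1],[[0.014,-0.05,-0.005],[0,0,0.003],-1],[[0.014,-0.05,-0.01],[0,0,0.003],-1]]'; python3 - <<'E'
from plan import *
delta(np.array([549.1,-82.4,225]),Rtool([0,0,-1],[0,-1,0]))
snap("wrist","w25"); snap("side","s25")
crop("pics/s25.png",240,120,380,260,4,"pics/s25c.png")
E
```

```text
time: 16.1
tool_pos: [547.6, -79.1, 224.9]
tcp_rot: [158.6, 89.8, 68.4]
ft_force: [-0.7, 0.8, -2.3]
finger_gap: 42.1
t 16.1 shift m ['0.0015', '-0.0033', '0.0001'] turn ['-0.002', '0.001', '0.003'] deg 0.2 F [-0.7  0.8 -2.3] gap 42.1 J [-14.   1.  94.   0.  85.  77.]
```

View pics/w25.png

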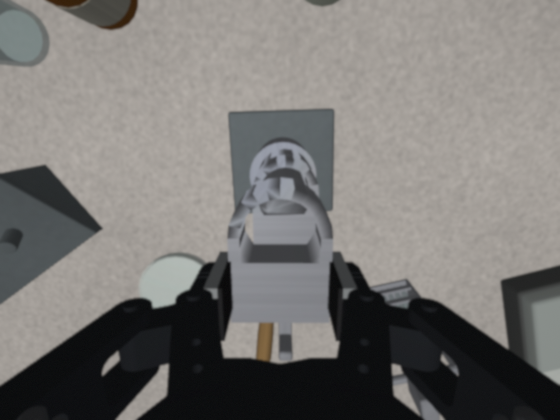

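View pics/s25c.png

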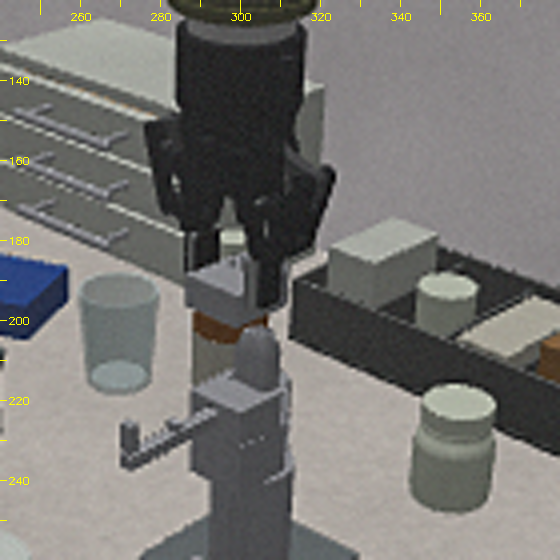

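```bash
python3 -m jog '[[[0.0015,-0.002,-0.006],[0,0,0],-1],[[0.0015,-0.002,-0.012],[0,0,0],-1],[[0.0015,-0.002,-0.018],[0,0,0],-1],[[0.0015,-0.002,-0.024],[0,0,0],-1]]'; python3 - <<'E'
from plan import *
delta(np.array([549.1,-82.4,168]),Rtool([0,0,-1],[0,-1,0]))
E
```

```text
time: 16.53
tool_pos: [548.8, -79.6, 201.7]
tcp_rot: [136.8, 89.9, 46.8]
ft_force: [1.2, 0.8, -1.8]
finger_gap: 42.0
t 16.53 shift m ['0.0003', '-0.0028', '-0.0337'] turn ['-0.002', '0.002', '0.000'] deg 0.1 F [ 1.2  0.8 -1.8] gap 42.0 J [-14.   2.  95.   0.  83.  76.]
```

```bash
python3 -m jog '[[[0.0005,-0.0025,-0.002],[0,0,0],-1],[[0.0005,-0.0025,-0.01],[0,0,0],-1],[[0.0005,-0.0025,-0.018],[0,0,0],-1],[[0.0005,-0.0025,-0.026],[0,0,0],-1],[[0.0005,-0.0025,-0.032],[0,0,0],-1]]'; python3 - <<'E'
from plan import *
delta(np.array([549.1,-82.4,168]),Rtool([0,0,-1],[0,-1,0]))
snap("side","s26")
crop("pics/s26.png",240,120,380,260,4,"pics/s26c.png")
E
```

```text
time: 16.95
tool_pos: [548.9, -82.7, 169.0]
tcp_rot: [157.5, 89.9, 67.4]
ft_force: [-0.2, 0.3, -1.8]
finger_gap: 41.9
t 16.95 shift m ['0.0002', '0.0003', '-0.0010'] turn ['-0.002', '0.001', '0.001'] deg 0.1 F [-0.2  0.3 -1.8] gap 41.9 J [-14.   3.  97.   0.  80.  76.]
```

View pics/s26c.png

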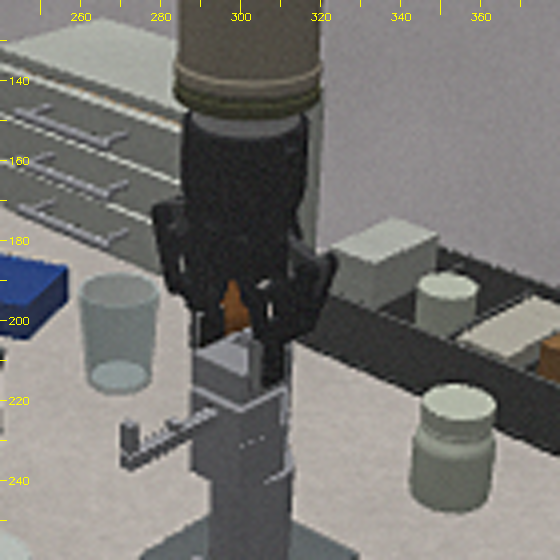

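```bash
python3 -m jog '[[[0,0,0],[0,0,0],0.5],[[0,0,0],[0,0,0],0.5],[[0,0,0],[0,0,0],0.8],[[0,0,0],[0,0,0],0.8],[[0,0,0.005],[0,0,0],0.8]]'; python3 -m jog '[[[0,0,0.02],[0,0,0],1],[[0,0,0.06],[0,0,0],1],[[0,0,0.1],[0,0,0],1],[[0,0,0.1],[0,0,0],1]]'; python3 - <<'E'
from plan import *
a=np.radians(-76)
delta(np.array([390,-197,250]),Rtool([0,0,-1],[np.cos(a),np.sin(a),0]))
snap("side","s27");snap("wrist","w27")
crop("pics/s27.png",240,120,380,260,4,"pics/s27c.png")
E
```

```text
time: 17.42
tool_pos: [549.2, -82.8, 175.2]
tcp_rot: [143.4, 89.9, 53.3]
ft_force: [0.3, 0.1, 0.3]
finger_gap: 76.9
time: 17.75
tool_pos: [553.0, -83.6, 286.1]
tcp_rot: [83.9, 89.1, -6.1]
ft_force: [1.4, -0.7, 2.9]
finger_gap: 85.7
t 17.75 shift m ['-0.1630', '-0.1134', '-0.0361'] turn ['-0.000', '0.016', '0.245'] deg 14.1 F [ 1.4 -0.7  2.9] gap 85.7 J [-14.  -1.  89.   0.  91.  76.]
```

View pics/s27c.png

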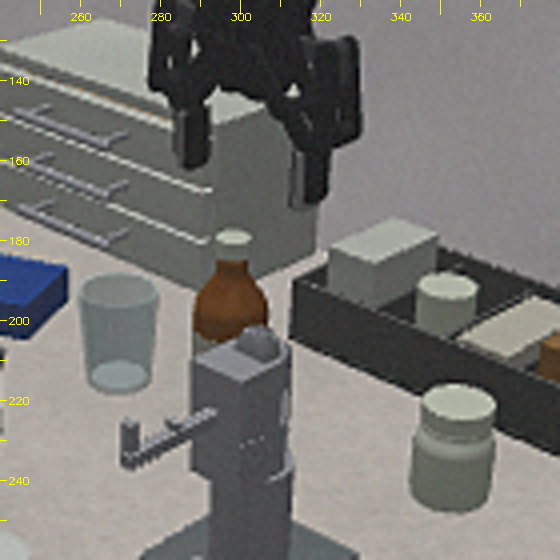

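View pics/w27.png

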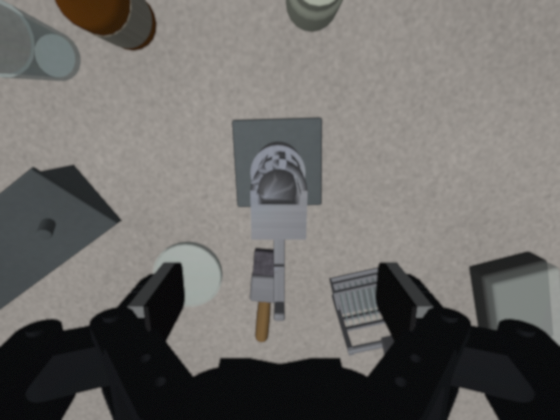

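```bash
python3 -m jog '[[[-0.163,-0.115,-0.03],[0,0.012,0.245],1],[[-0.163,-0.115,-0.03],[0,0.012,0.245],1],[[-0.163,-0.115,-0.03],[0,0.012,0.245],1],[[-0.163,-0.115,-0.03],[0,0.012,0.245],1],[[-0.163,-0.115,-0.03],[0,0.012,0.245],1]]'; python3 -m jog '[[[0,0,0],[0,0,0],1],[[0,0,0],[0,0,0],1]]'; python3 - <<'E'
from plan import *
a=np.radians(-76)
delta(np.array([390,-197,250]),Rtool([0,0,-1],[np.cos(a),np.sin(a),0]))
snap("wrist","w28");snap("side","s28")
crop("pics/s28.png",240,120,380,340,3,"pics/s28c.png")
E
```

```text
time: 18.27
tool_pos: [383.8, -198.2, 243.5]
tcp_rot: [-111.5, 89.3, 172.4]
ft_force: [-0.1, -0.3, -0.1]
finger_gap: 85.4
time: 18.43
tool_pos: [384.7, -198.4, 244.1]
tcp_rot: [-112.1, 89.3, 171.7]
ft_force: [0.7, 0.1, 0.8]
finger_gap: 85.6
t 18.43 shift m ['0.0053', '0.0014', '0.0059'] turn ['-0.002', '-0.012', '0.004'] deg 0.7 F [0.7 0.1 0.8] gap 85.6 J [-34. -19. 109.  -0.  90.  42.]
```

View pics/w28.png

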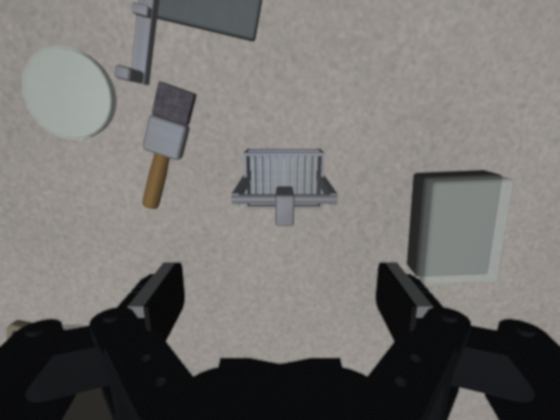

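View pics/s28c.png

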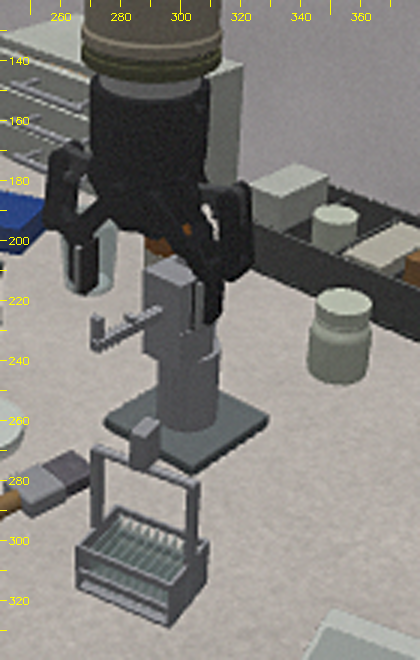

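```bash
python3 - <<'E'
from plan import *
crop("pics/w28.png",220,140,350,240,5,"pics/w28c.png")
E
```

```text
(no output)
```

View pics/w28c.png

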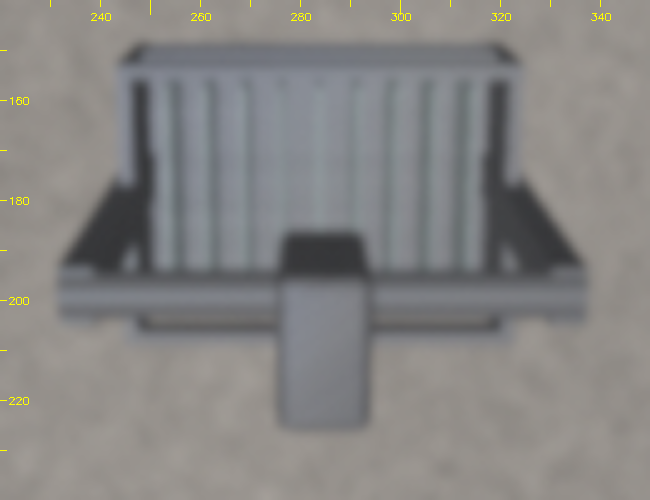

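```bash
python3 - <<'E'
from plan import *
s,m=load("w28")
q=[onz(m,*p,152) for p in [(276.5,196),(293.5,196),(276.5,225.5),(294,225.5)]]
c=np.mean(q,0); print("tab",c,"w",np.linalg.norm(q[0]-q[1]),"l",np.linalg.norm(q[0]-q[2]))
l=onz(m,231.5,199,117); rr=onz(m,337.2,198.7,117); print(l,rr,np.linalg.norm(l-rr),(l+rr)/2,"bar az",np.degrees(np.arctan2(*(rr-l)[[1,0]])))
a=np.radians(-76); print("tool az",np.degrees(np.arctan2(*R.from_euler('xyz',s['tcp_rot'],degrees=True).as_matrix()[[1,0],2])))
delta(np.array([c[0],c[1],132]),Rtool([0,0,-1],[np.cos(a),np.sin(a),0]))
E
```

```text
tab [ 388.85 -200.45  152.  ] w 12.216416610614594 l 22.4362957800888
[ 378.15 -157.51  117.  ] [ 399.44 -242.85  117.  ] 87.95691446660328 [ 388.8  -200.18  117.  ] bar az -75.99296173782906
tool az -76.2314351292633
t 18.53 shift m ['0.0024', '-0.0029', '-0.1130'] turn ['-0.001', '-0.011', '0.001'] deg 0.6 F [ 0.6 -0.1 -0.3] gap 85.5 J [-34. -19. 109.  -0.  90.  42.]
```

```bash
python3 -m jog '[[[0.0025,-0.002,-0.03],[0,-0.01,0],1],[[0.0025,-0.002,-0.06],[0,-0.01,0],1],[[0.0025,-0.002,-0.085],[0,-0.01,0],1],[[0.0025,-0.002,-0.1],[0,-0.01,0],1],[[0.0025,-0.002,-0.1],[0,-0.01,0],1]]'; python3 - <<'E'
from plan import *
a=np.radians(-76)
delta(np.array([388.8,-200.4,132]),Rtool([0,0,-1],[np.cos(a),np.sin(a),0]))
snap("wrist","w29")
E
```

```text
time: 18.95
tool_pos: [387.5, -197.3, 141.2]
tcp_rot: [-142.4, 89.5, 141.7]
ft_force: [-0.7, 0.6, -0.8]
finger_gap: 85.2
t 18.95 shift m ['0.0013', '-0.0031', '-0.0092'] turn ['-0.005', '-0.006', '-0.002'] deg 0.5 F [-0.7  0.6 -0.8] gap 85.2 J [-34. -15. 117.   0.  78.  42.]
```

View pics/w29.png

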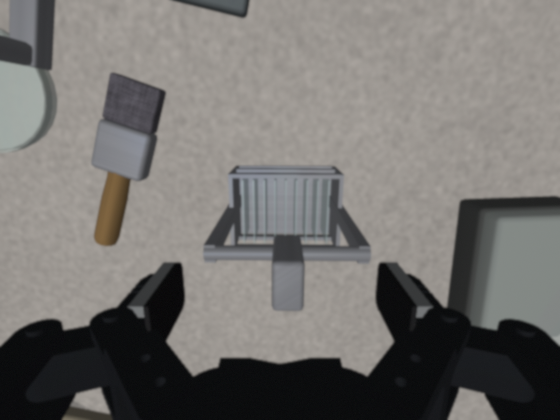

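```bash
python3 -m jog '[[[0.0013,-0.003,-0.005],[-0.005,-0.006,0],1],[[0.0013,-0.003,-0.009],[-0.005,-0.006,0],1],[[0.0013,-0.003,-0.009],[-0.005,-0.006,0],1],[[0.0013,-0.003,-0.009],[-0.005,-0.006,0],1]]' 60; python3 - <<'E'
from plan import *
a=np.radians(-76)
delta(np.array([388.8,-200.4,132]),Rtool([0,0,-1],[np.cos(a),np.sin(a),0]))
snap("wrist","w30")
crop("pics/w30.png",180,160,390,340,3,"pics/w30c.png")
E
```

```text
time: 19.33
tool_pos: [390.7, -203.0, 137.2]
tcp_rot: [39.2, 89.5, -36.9]
ft_force: [-0.2, -0.6, 0.5]
finger_gap: 85.2
t 19.33 shift m ['-0.0019', '0.0026', '-0.0052'] turn ['0.005', '0.007', '0.000'] deg 0.5 F [-0.2 -0.6  0.5] gap 85.2 J [-34. -14. 117.  -0.  77.  42.]
```

View pics/w30c.png

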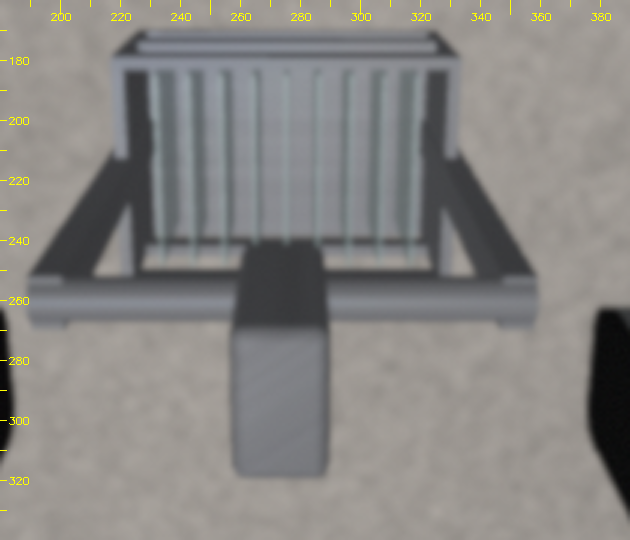

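```bash
python3 -m jog '[[[-0.002,0.0026,-0.005],[0.005,0.007,0],1],[[-0.002,0.0026,-0.005],[0.005,0.007,0],1],[[-0.002,0.0026,-0.005],[0.005,0.007,0],1],[[-0.002,0.0026,-0.005],[0.005,0.007,0],1]]' 60; python3 - <<'E'
from plan import *
a=np.radians(-76)
delta(np.array([388.8,-200.4,132]),Rtool([0,0,-1],[np.cos(a),np.sin(a),0]))
snap("wrist","w31")
crop("pics/w31.png",180,160,390,340,3,"pics/w31c.png")
E
```

```text
time: 19.72
tool_pos: [388.2, -200.2, 131.4]
tcp_rot: [-130.2, 89.9, 153.8]
ft_force: [-0.1, 0.3, 0.5]
finger_gap: 85.3
t 19.72 shift m ['0.0006', '-0.0002', '0.0006'] turn ['-0.001', '-0.001', '0.000'] deg 0.1 F [-0.1  0.3  0.5] gap 85.3 J [-34. -14. 117.  -0.  77.  42.]
```

View pics/w31c.png

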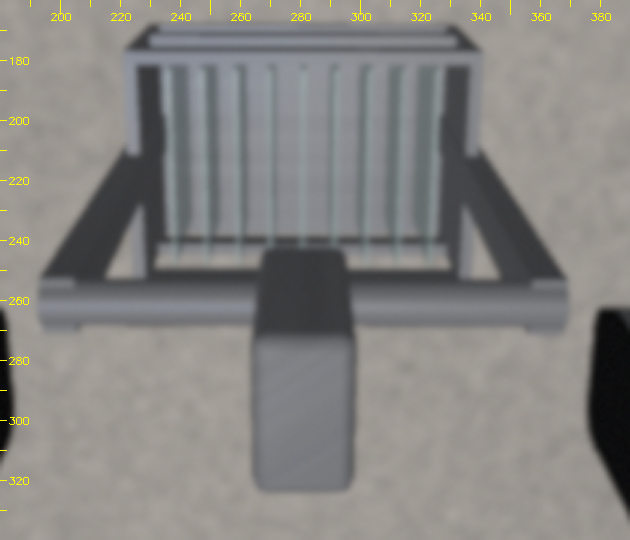

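```bash
python3 -m jog '[[[0,0,0],[0,0,0],-1],[[0,0,0],[0,0,0],-1],[[0,0,0],[0,0,0],-1],[[0,0,0],[0,0,0],-1],[[0,0,0],[0,0,0],-1]]' 60; python3 -m jog '[[[0,0,0],[0,0,0],-1],[[0,0,0],[0,0,0],-1],[[0,0,0],[0,0,0],-1]]' 60;python3 - <<'E'
from plan import *
snap("side","s32"); snap("wrist","w32")
crop("pics/s32.png",200,160,380,340,3,"pics/s32c.png")
E
```

```text
time: 20.18
tool_pos: [388.2, -200.2, 131.5]
tcp_rot: [-128.6, 89.9, 155.4]
ft_force: [-0.7, -0.6, 0.3]
finger_gap: 25.6
time: 20.43
tool_pos: [388.3, -200.3, 131.6]
tcp_rot: [-124.0, 89.9, 159.9]
ft_force: [1.5, -1.1, 0.6]
finger_gap: 12.8
```

View pics/s32c.png

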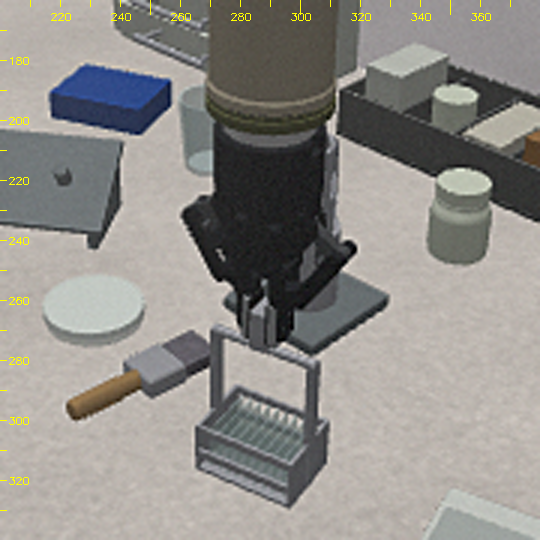

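View pics/w32.png

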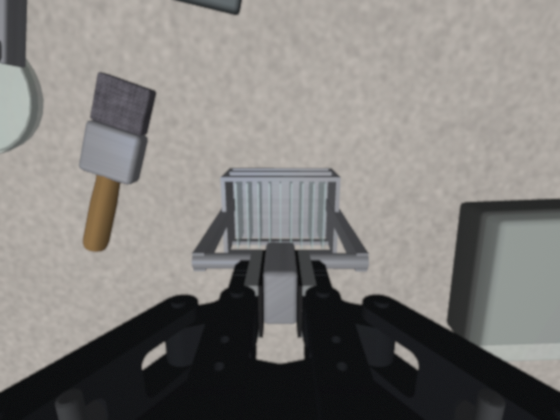

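```bash
python3 - <<'E'
from plan import *
crop("pics/w27.png",230,180,330,340,5,"pics/w27c.png")
s,m=load("w27"); print(proj(m,[[474,-82,146],[450,-82,168],[530,-82,146],[530,-60,174],[530,-104,174]]).round(1))
E
```

```text
[[278.7 285.4]
 [278.7 322.1]
 [278.6 228.1]
 [251.  239.2]
 [306.  239.1]]
```

View pics/w27c.png

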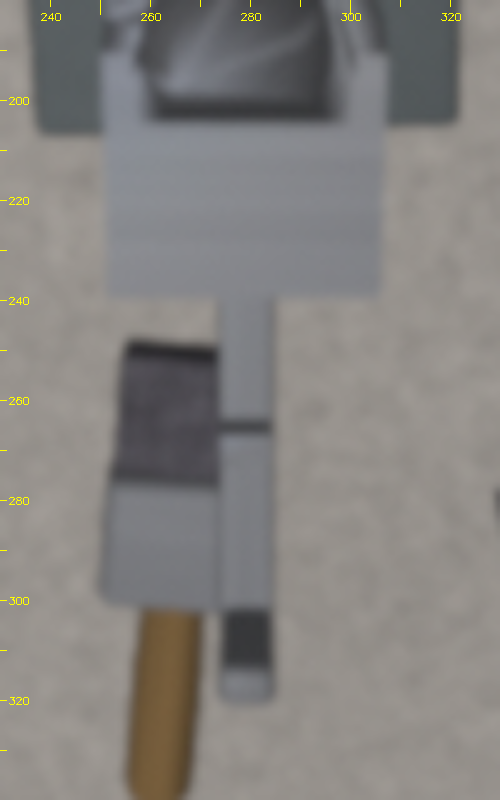

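```bash
python3 - <<'E'
from plan import *
crop("pics/w32.png",180,160,390,340,3,"pics/w32c.png")
for px in [(200,261),(360,261)]: print(toolcast("w32",px,16.5))
for px in [(280,322)]: print("tab back edge",toolcast("w32",px,-20.5))
delta(np.array([400,-200,200]),Rtool([0,0,-1],[0,-1,0]))
E
```

```text
[ 16.5   -0.12 -41.01]
[16.5  -0.12 40.27]
tab back edge [-20.5   -9.97  -0.4 ]
t 20.53 shift m ['0.0117', '0.0003', '0.0685'] turn ['-0.001', '-0.001', '-0.244'] deg 14.0 F [ 0.  -0.4 -0.1] gap 13.1 J [-34. -14. 117.  -0.  77.  42.]
```

View pics/w32c.png

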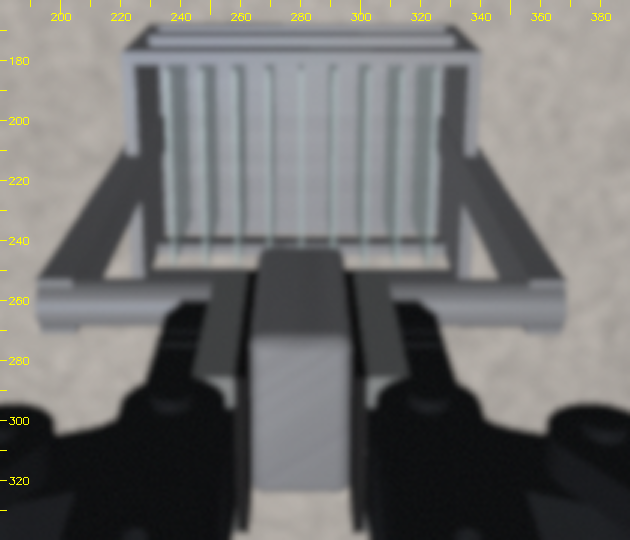

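```bash
python3 -m jog '[[[0,0,0.01],[0,0,0],-1],[[0,0,0.03],[0,0,0],-1],[[0,0,0.05],[0,0,0],-1],[[0,0,0.065],[0,0,-0.05],-1],[[0,0,0.072],[0,0,-0.1],-1]]' 70; python3 -m jog '[[[0.002,0.02,0],[0,0,-0.05],-1],[[0.004,0.045,0],[0,0,-0.1],-1],[[0.006,0.07,0],[0,0,-0.144],-1],[[0.007,0.095,0],[0,0,-0.144],-1],[[0.007,0.112,0],[0,0,-0.144],-1]]'; python3 -m jog '[[[0,0.006,0],[0,0,0],-1],[[0,0.006,0],[0,0,0],-1]]'; python3 - <<'E'
from plan import *
delta(np.array([400,-82,200]),Rtool([0,0,-1],[0,-1,0]))
snap("side","s33"); snap("wrist","w33")
E
```

```text
time: 20.95
tool_pos: [388.9, -200.6, 206.4]
tcp_rot: [52.5, 89.9, -29.4]
ft_force: [-0.4, 0.2, -2.2]
finger_gap: 13.2
time: 21.37
tool_pos: [394.9, -86.3, 203.8]
tcp_rot: [-141.6, 89.9, 128.4]
ft_force: [0.3, -0.3, -2.2]
finger_gap: 12.6
time: 21.53
tool_pos: [395.1, -81.0, 203.7]
tcp_rot: [-135.2, 89.9, 135.0]
ft_force: [0.6, -0.6, -1.8]
finger_gap: 12.6
t 21.53 shift m ['0.0049', '-0.0010', '-0.0037'] turn ['-0.001', '-0.001', '-0.002'] deg 0.2 F [ 0.6 -0.6 -1.8] gap 12.6 J [-19. -24. 117.   0.  87.  71.]
```

View pics/s33.png

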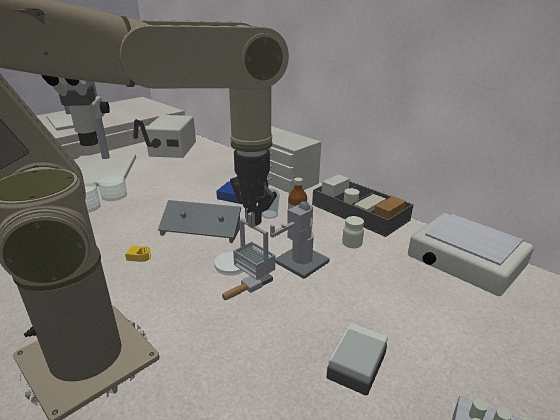

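View pics/w33.png

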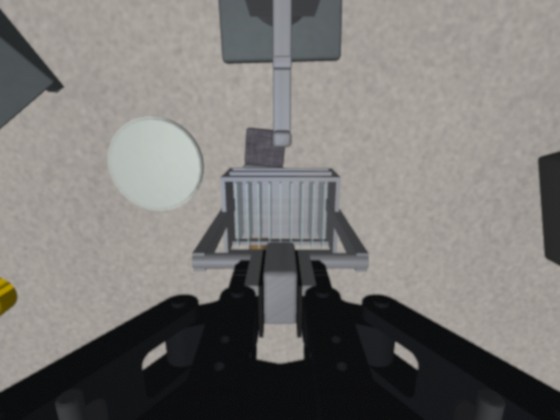

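```bash
python3 - <<'E'
from plan import *
crop("pics/w33.png",240,40,330,180,5,"pics/w33c.png")
s,m=load("w33")
print(proj(m,[[450,-82,168],[458,-82,168],[474,-82,146],[496,-82,153]]).round(1)); print(onz(m,282,145,168))
E
```

```text
[[281.1 147.6]
 [281.1 131.8]
 [281.1 100.9]
 [281.2  56. ]]
[451.33 -82.47 168.  ]
```

View pics/w33c.png

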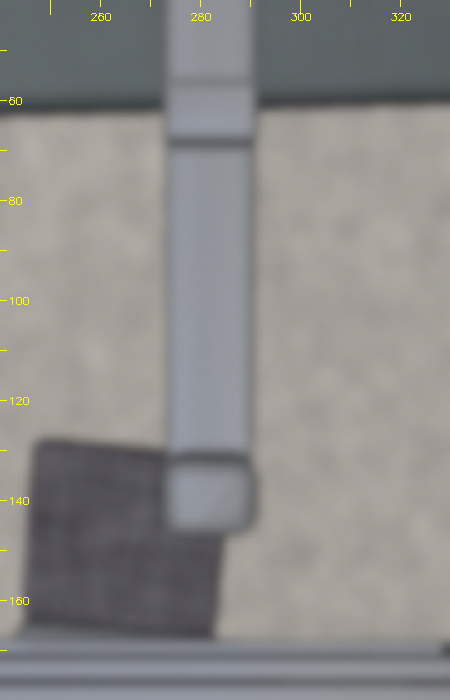

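```bash
python3 -m jog '[[[0.015,-0.001,-0.003],[0,0,0],-1],[[0.035,-0.001,-0.003],[0,0,0],-1],[[0.055,-0.001,-0.003],[0,0,0],-1],[[0.072,-0.001,-0.003],[0,0,0],-1],[[0.082,-0.001,-0.003],[0,0,0],-1]]'; python3 -m jog '[[[0,0,0],[0,0,0],-1],[[0,0,0],[0,0,0],-1]]'; python3 - <<'E'
from plan import *
delta(np.array([477,-82,200]),Rtool([0,0,-1],[0,-1,0]))
snap("side","s34"); snap("wrist","w34")
crop("pics/s34.png",220,180,360,320,4,"pics/s34c.png")
E
```

```text
time: 22.05
tool_pos: [478.6, -84.6, 200.3]
tcp_rot: [-123.3, 89.9, 146.6]
ft_force: [0.1, -0.2, -2.0]
finger_gap: 12.9
time: 22.22
tool_pos: [477.0, -84.2, 200.1]
tcp_rot: [-112.4, 89.8, 157.6]
ft_force: [-0.3, 0.6, -1.8]
finger_gap: 13.2
t 22.22 shift m ['0.0000', '0.0022', '-0.0001'] turn ['-0.001', '-0.003', '0.001'] deg 0.2 F [-0.3  0.6 -1.8] gap 13.2 J [-16.  -9. 106.   0.  83.  74.]
```

View pics/s34c.png

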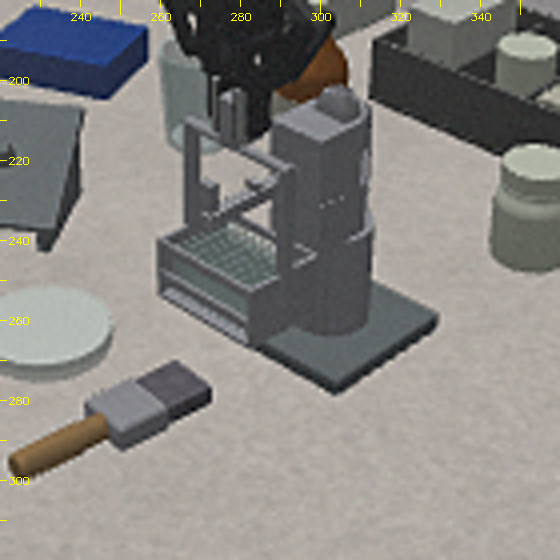

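View pics/w34.png

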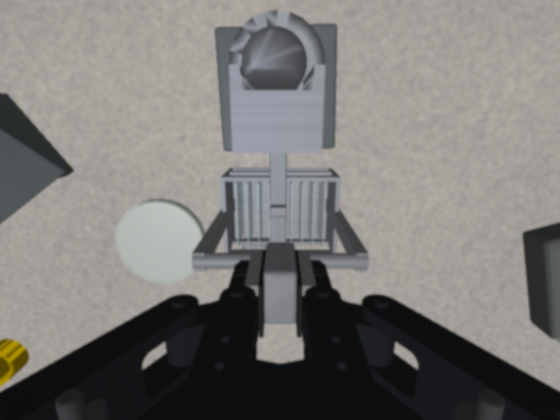

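```bash
python3 -m jog '[[[0,0.002,-0.006],[0,0,0],-1],[[0,0.002,-0.014],[0,0,0],-1],[[0,0.002,-0.022],[0,0,0],-1],[[0,0.002,-0.028],[0,0,0],-1],[[0,0.002,-0.031],[0,0,0],-1]]'; python3 -m jog '[[[0,0,0],[0,0,0],-1]]'; python3 - <<'E'
from plan import *
delta(np.array([477,-82,166.5]),Rtool([0,0,-1],[0,-1,0]))
snap("side","s35"); snap("wrist","w35")
crop("pics/s35.png",220,180,360,320,4,"pics/s35c.png")
E
```

```text
time: 22.73
tool_pos: [476.2, -80.9, 167.6]
tcp_rot: [-115.0, 89.8, 155.0]
ft_force: [0.7, 0.6, -1.0]
finger_gap: 13.1
time: 22.82
tool_pos: [476.3, -80.9, 168.0]
tcp_rot: [-115.6, 89.8, 154.4]
ft_force: [-0.4, 0.5, -1.5]
finger_gap: 13.2
t 22.82 shift m ['0.0007', '-0.0011', '-0.0015'] turn ['-0.002', '-0.003', '-0.000'] deg 0.2 F [-0.4  0.5 -1.5] gap 13.2 J [-16.  -8. 108.   0.  80.  74.]
```

View pics/s35c.png

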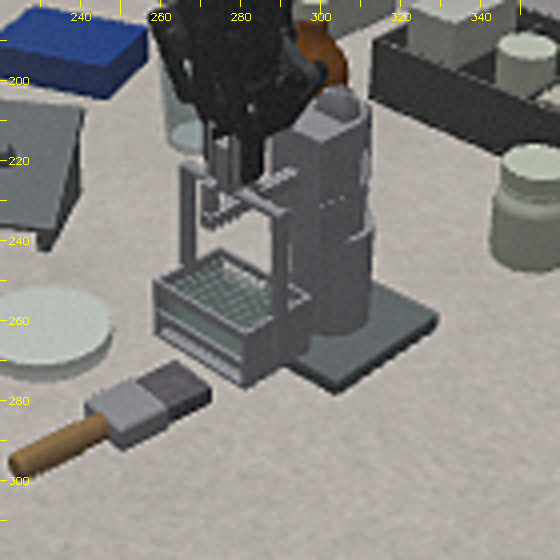

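View pics/w35.png

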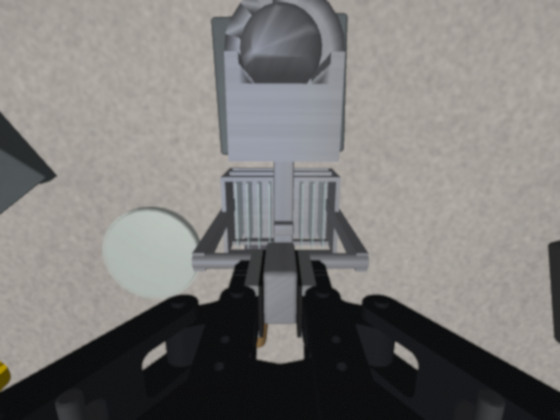

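```bash
python3 -m jog '[[[0.0005,-0.001,-0.001],[0,0,0],-1],[[0.0005,-0.001,-0.0025],[0,0,0],-1],[[0.0005,-0.001,-0.0025],[0,0,0],-1]]'; python3 - <<'E'
from plan import *
delta(np.array([477,-82,166.5]),Rtool([0,0,-1],[0,-1,0]))
E
```

```text
time: 23.17
tool_pos: [477.8, -82.3, 167.0]
tcp_rot: [-135.9, 89.9, 134.1]
ft_force: [-0.8, -0.3, -2.4]
finger_gap: 12.8
t 23.17 shift m ['-0.0008', '0.0003', '-0.0005'] turn ['-0.001', '-0.001', '0.000'] deg 0.1 F [-0.8 -0.3 -2.4] gap 12.8 J [-16.  -8. 108.   0.  80.  74.]
```

```bash
python3 -m jog '[[[0,0,-0.001],[0,0,0],-1],[[0,0,-0.002],[0,0,0],-1],[[0,0,-0.003],[0,0,0],-1],[[0,0,-0.003],[0,0,0],-1]]'; python3 - <<'E'
from plan import *
delta(np.array([477,-82,166.5]),Rtool([0,0,-1],[0,-1,0]))
E
```

```text
time: 23.5
tool_pos: [477.6, -82.3, 164.2]
tcp_rot: [-122.1, 89.9, 147.9]
ft_force: [-3.3, 0.0, 2.8]
finger_gap: 12.9
t 23.5 shift m ['-0.0006', '0.0003', '0.0023'] turn ['-0.001', '-0.001', '0.000'] deg 0.1 F [-3.3  0.   2.8] gap 12.9 J [-16.  -8. 108.   0.  79.  74.]
```

```bash
python3 -m jog '[[[0,0,0.0008],[0,0,0],-1],[[0,0,0.0008],[0,0,0],-0.6],[[0,0,0.0008],[0,0,0],-0.4],[[0,0,0.0008],[0,0,0],-0.2],[[0,0,0.0008],[0,0,0],0]]'; python3 - <<'E'
from plan import *
print(r.sense()["finger_gap"],r.sense()["ft_force"])
snap("side","s36"); snap("wrist","w36")
crop("pics/s36.png",220,180,360,320,4,"pics/s36c.png")
E
```

```text
time: 23.92
tool_pos: [477.9, -82.2, 164.8]
tcp_rot: [-140.8, 89.9, 129.2]
ft_force: [-0.0, 0.9, 0.2]
finger_gap: 42.3
42.25867343368733 [-0.    0.9   0.15]
```

View pics/s36c.png

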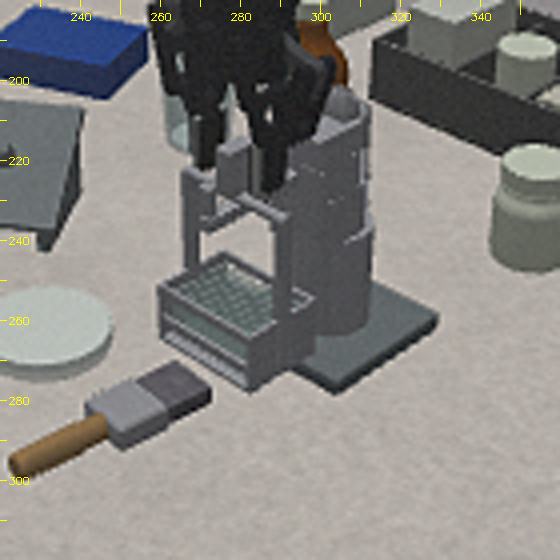

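View pics/w36.png

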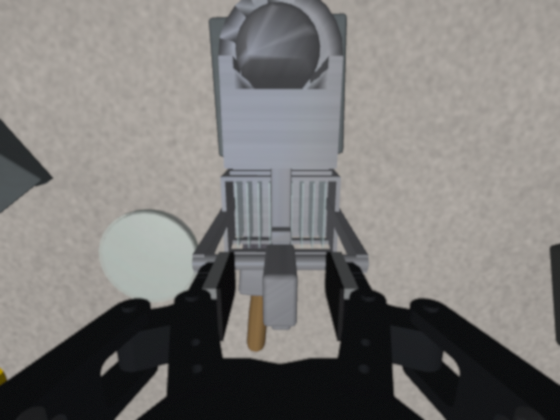

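```bash
python3 -m jog '[[[0,0,0.004],[0,0,0],0.3],[[0,0,0.015],[0,0,0],0.3],[[0,0,0.04],[0,0,0],0.3],[[0,0,0.08],[0,0,0],0.3],[[0,0,0.12],[0,0,0],0.3]]'; python3 -m jog '[[[-0.03,0,0.02],[0,0,0],0.3],[[-0.06,0,0.02],[0,0,0],0.3],[[-0.06,0,0.02],[0,0,0],0.3],[[-0.06,0,0.02],[0,0,0],0.3],[[-0.06,0,0.02],[0,0,0],0.3]]'; python3 -m jog '[[[0,0,0],[0,0,0],0.3],[[0,0,0],[0,0,0],0.3],[[0,0,0],[0,0,0],0.3],[[0,0,0],[0,0,0],0.3],[[0,0,0],[0,0,0],0.3]]';python3 - <<'E'
from plan import *
snap("side","s37"); snap("wrist","w37"); snap("top","t37")
crop("pics/s37.png",220,180,360,320,4,"pics/s37c.png")
E
```

```text
time: 24.43
tool_pos: [476.7, -81.9, 285.9]
tcp_rot: [-116.0, 89.8, 154.0]
ft_force: [1.3, -0.5, 0.5]
finger_gap: 55.6
time: 24.85
tool_pos: [418.0, -82.3, 305.5]
tcp_rot: [155.5, 90.0, 65.5]
ft_force: [-0.5, -0.4, -0.7]
finger_gap: 55.4
time: 25.27
tool_pos: [417.8, -82.1, 304.4]
tcp_rot: [-123.0, 89.9, 147.0]
ft_force: [-0.3, 0.6, 0.7]
finger_gap: 55.5
```

View pics/s37c.png

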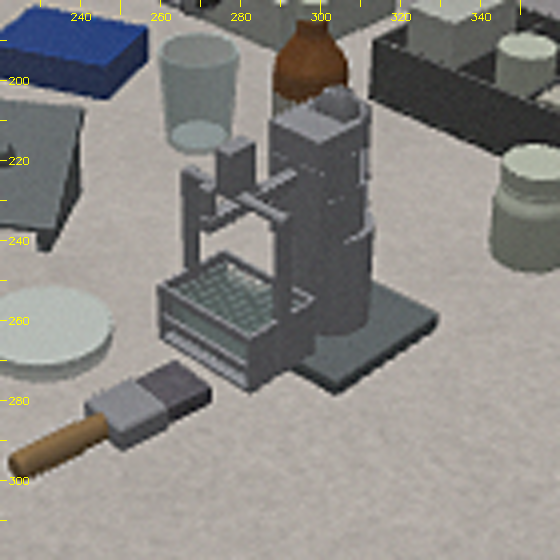

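View pics/w37.png

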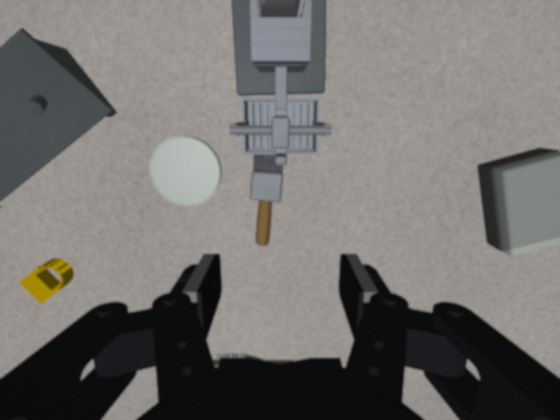

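View pics/t37.png

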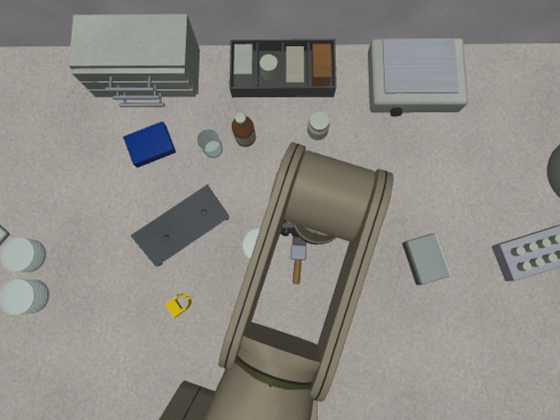

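```bash
python3 - <<'E'
from plan import *
crop("pics/s37.png",250,190,330,270,8,"pics/s37d.png")
_,m=load("s37"); print("collar top sq corners, post top, col",proj(m,[[530,-60,174],[530,-104,174],[530,-104,152],[530,-104,126],[530,-104,90],[474,-82,150],[474,-126,35]]).round(1))
E
```

```text
collar top sq corners, post top, col [[287.2 209.1]
 [299.9 215.1]
 [299.6 222.7]
 [299.3 231.6]
 [298.8 243.5]
 [277.6 228.1]
 [289.6 273.4]]
```

View pics/s37d.png

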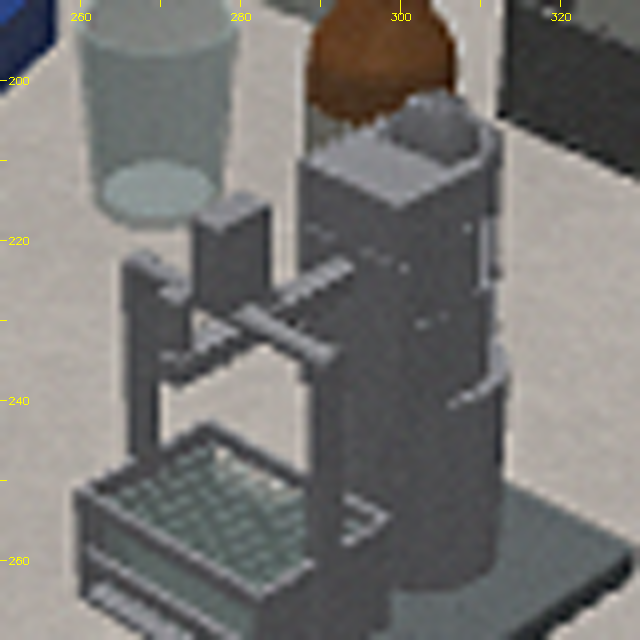

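```bash
python3 - <<'E'
from bench import r,order
print(r.sense()["time"],order.hand_in())
E
```

```text
the job is handed in; nothing more can be done
25.4167 None
```

The drip stand is assembled, with the slide rack hanging on the hook, and I handed the job in at 25.4 s of the 72 s allowed.

- **Order:** I threaded the tall spacer, then the hook arm, then the thin collar onto the post with their flats matched. I released each slightly above home and it dropped the rest of the way. I then threaded the rack's handle over the hook tip, lowered it onto the seat and let go.
- **Stack:** In the last pictures the collar's top corners fall within about 1 pixel of where they belong with all three parts home (top 174 mm above the table). The stack shows no gaps.
- **Rack:** The rack hangs level from its handle bar, between the hook's stop and its tip. The gripper is clear of it, and it was never tipped.
- **Other things:** The brush, dish, bottle, beaker, jar and both boxes look unmoved, and so does the yellow look-alike.
- **Forces and joints:**
  - The largest wrist force I read was about 26 N, while the jaws closed on the spacer.
  - Joint 3 came within about 1 degree of its limit when I picked up the collar (142 of 143.12).
  - Joint 6 reached 147 of 152.29.
- **Checks that disagreed:** Measured tool positions lagged the commands by up to about 6 mm just after some moves. I corrected this before each grasp or placement, and no check failed at the end.

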